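# Seat the pink soap in its wooden holder and hold it up to the product camera

### The job

Take the square pink soap bar from the dark curing board and set it fully down into the square recess of the wooden holder while the holder stands on the table. Then pick up the holder with the soap in it and hold it up, level, centred over the cork disc, at the height of the product camera's lens, with its brass plate squarely facing the camera; finish while still holding it there in the air. Leave the camera, the other soaps, the glass mug and the blue mould where they are.

Things in the scene. Friction and masses are not known exactly. Their poses are not given: they have to be found in the camera images.
- pink_soap: pink square soap bar with a small six-petal white flower on top, 42 x 42 mm, 40 mm high, about 80 g, edges bevelled by 3 mm, upright and loose on the curing board; origin at the centre of its underside, z up, x and y along its sides. It fits the holder's recess in any quarter turn
- green_soap: green square soap bar, 42 x 42 x 40 mm, on the same board, not to be moved; origin at the centre of its underside
- yellow_soap: round yellow soap, 48 mm across, 32 mm high, on the same board, not to be moved; origin at the centre of its underside
- board: dark wooden curing board, 300 x 90 mm, 8 mm thick, fixed; the three soaps stand in a row along its length 95 mm apart, in any order; origin at the centre of its underside, x along its length
- holder: brown wooden soap holder, a block 90 mm (x) by 60 mm (y) by 36 mm high, about 150 g, loose on the table; origin at the centre of its underside, z up. In the middle of its top is a square recess 44.5 mm wide with sides along x and y, 16 mm deep, so its floor is 20 mm above the origin and a seated soap stands 24 mm proud. The brass plate is on its +x end; the long +y and -y sides are plain and free for the fingers (60 mm apart)
- holder_mid (a point): middle of the holder block, 18 mm above the centre of its underside; axes as the holder
- plate (a point): centre of the brass plate (40 x 18 mm) on the holder's +x end, 45 mm from the holder's middle and 18 mm above its underside
- station: fixed photo station: white board 260 x 110 mm, 6 mm thick, with a cork disc 70 mm across (top 8 mm above the table); origin on the table under the centre of the disc. Its +x points from the disc to the camera's post, which stands 178 mm from the disc's centre and is 256 mm high
- lens (a point): centre of the camera's lens glass, 130 mm from the disc's centre on the station's +x side; the lens looks level along the station's -x, towards the space over the disc. The black camera is 80 mm wide and 50 mm high and sits on the post; its height, 140 to 200 mm above the table, differs each time
- focus (a point): point in the air straight above the disc's centre at the height of the lens, where the middle of the holder belongs; its axes are the station's: x towards the lens, z up
- mug: glass mug, 76 mm across, 85 mm high, not to be moved; origin at the centre of its underside, handle to its +y
- mould: small pale blue mould cup, 72 mm across, 36 mm high, not to be moved; origin at the centre of its underside
There are look-alikes about, which are no part of the job. There is more than one size of the pink_soap; the job needs the middle-sized.

How it is judged:
By the outcome, as a careful person would: the job done as asked, in the order asked, and still so for the second after the job is handed in, while the arm keeps its last pose, push and grip.
It also fails if it takes over 64 s, if anything falls off the work surface, if the arm or the gripper's body presses on something with over 40 N, if the wrist force passes 120 N, or if a joint passes its speed limit or range.

### The arm

A 6-joint arm with a two-finger parallel gripper is mounted at the origin on the work surface. World frame = base frame: x ahead of the robot, y to its left, z up, the work surface at z = 0. Lengths are in m, angles in rad, forces in N, time in s.
With the tool pointing down it reaches from about 0.425 to 0.95 m from the base axis. Payload 3.5 kg.
Tool frame: the origin (TCP) lies at the very end of the fingers, on their centre line; the grasp point (between the pads) lies 19 mm behind it; z points along the fingers, y is the direction in which the jaws open and shut (so a half turn about z gives the same grasp; the last joint's range is limited). The gripper opens to 85 mm and grips with 20 to 120 N. Pads are 22 mm wide; open, the fingers measure 114 mm over their backs; the gripper's body (76 mm by 85 mm) begins 54 mm behind the grasp point. The pads swing forward as they close: fully open they stand 13 mm farther back than shut.
Start: joints at [1.054, 0.286, 1.577, -0, 1.279, -0.15], TCP at [0.242, 0.63, 0.231] pointing down, gripper open.
Joint ranges: [-2.77, 2.77], [-0.9, 2.22], [0.21, 2.48], [-1.53, 4.67], [0.24, 2.81], [-2.84, 2.84]. Speed limits (rad/s): [2.79, 2.79, 3.14, 3.14, 3.14, 3.14].

### API

Orientations are given as a unit quaternion [x, y, z, w].
In Python, from plant import ctrl, imaging gives the robot as it stands.
- The arm moves only by the shell command python3 -m creep 'ROWS' [OPENING] [FORCE]. ROWS is JSON, one flat list of numbers, 4 for each row, row after row: the shift along the tool's x, y, z in units of 25 mm (1.0 is 25 mm), then the turn about the tool's z in units of 5 degrees (1.0 is 5 degrees). A call has 1 to 20 rows; each row is the pose to reach, as a shift and turn from the pose commanded when the call began, along the tool's axes at that moment; what a row does not reach only later rows make up. A row lasts 1/12 s, in which the tool goes at most 41.7 mm and 7.16 degrees, less where a joint would pass 70% of its speed; a pose out of reach is approached as far as the arm can. A call with a gripper value outside its range is refused whole. OPENING is the closure in counts, from 0 (fully open) to 255 (shut), set as the call begins (- or left out, the last holds). The fingers move at their own pace and stop on an object; FORCE is the grip in N (left out, the last holds). Time passes only in rows, so rows that repeat a pose let the fingers close. It gives the time, the measured TCP pose, the force and the opening at its end, in the units of the state.
- ctrl.get_state(): the state, without advancing time (a new reading comes with each control period).
- imaging.read_camera(name): name is "scene" or "top"; returns the picture (420x560x3 uint8, red, green, blue); there is no depth.
- imaging.camera_info(name): a dict with "intrinsics" (3x3 intrinsics, pixels), "origin" and "attitude" of the camera in the world. Camera axes: x right, y down, z forward; pixel columns grow to the right and rows downward; lengths in m; the calibration is good to about 2 mm. A picture is of the moment at which its call begins. camera_info takes no time and is no camera call.
- ctrl.sign_off(): hands the job in, once; it reports no verdict.
Trained networks look in the newest picture that a camera, given by its name, has taken for a name from the list of things; names that differ only in an ending like _2 or _b are one class to them, and where a whole thing is asked for, a point or a joint stands for the part that bears it (a point fixed in the world has none). Each returns a list of dicts, best first, with "p" (0 to 1); they miss things now and then, are a little off and sometimes report something else, mostly with a low value. They report only what shows in the picture. A call takes as long as a camera call. They do not tell look-alikes from the thing itself.
- imaging.silhouettes(camera, name): "mask" (420x560 bool, what is visible of it) and "uv" ([column, row] in pixels, amid what is visible of it).
The state is a dict: "time": time; "qpos": joint angles; "dq": joint speeds; "joint_efforts": joint torques, N m; "eef_pos": TCP position; "tcp_rot": TCP orientation; "contact_force": force on the tool from outside, world axes, zero at the start; "wrist_torque": the same for the moment, N m; "opening": opening from 0.0 (shut) to 1.0 (fully open).
Only numpy, scipy, OpenCV 4.12 (cv2) and the standard library are available. Lean on these libraries where they do the work, as an engineer would, in place of code of your own. Each camera call takes 0.05 s, during which the arm holds its last target.

## Working session

There is one attempt and no reset: what is moved stays moved. The work goes in short steps, Python scripts to look and compute and a shell command to move; the robot and the scene stay as the last step left them, time stands still between calls to the robot, and variables do not carry over. Pictures are saved under pics/ and viewed, and the job is handed in when it is done.

```bash
ls; mkdir -p pics; python3 - <<'E'
from plant import ctrl, imaging
import cv2,numpy as np
s=ctrl.get_state()
for k in ('time','eef_pos','tcp_rot','contact_force','opening'): print(k,np.round(s[k],4))
for n in ('scene','top'):
    im=imaging.read_camera(n); cv2.imwrite(f'pics/{n}0.png',im[:,:,::-1])
    print(n,imaging.camera_info(n))
E
```

```text
pics
time 0.0
eef_pos [0.2417 0.6295 0.2299]
tcp_rot [ 1.824e-01  9.832e-01 -1.100e-03 -4.000e-04]
contact_force [-0.4338  0.2157 -0.1478]
opening 1.0002
scene {'intrinsics': array([[502.1397809 ,   0.        , 278.07567625],
       [  0.        , 502.1397809 , 211.299515  ],
       [  0.        ,   0.        ,   1.        ]]), 'origin': array([0.97884123, 0.3977954 , 0.91175834]), 'attitude': array([ 0.32017422,  0.88851521, -0.31205655, -0.10319838])}
top {'intrinsics': array([[513.65041003,   0.        , 285.85724679],
       [  0.        , 513.65041003, 206.89223332],
       [  0.        ,   0.        ,   1.        ]]), 'origin': array([ 0.42984084, -0.0989162 ,  1.46705309]), 'attitude': array([-0.7004284 ,  0.7111445 , -0.04391259,  0.04177613])}
```

View pics/scene0.png

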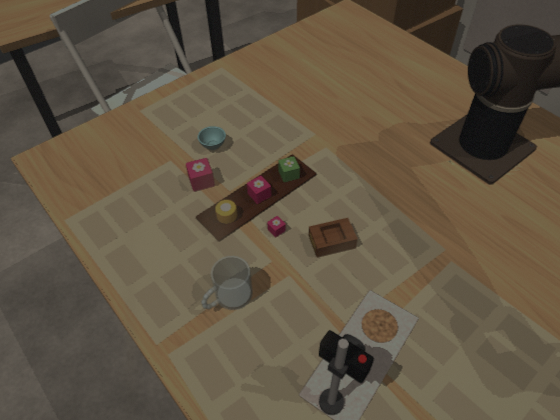

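View pics/top0.png

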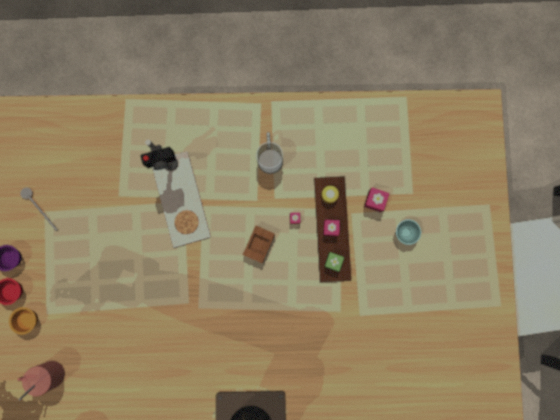

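The pink candidates in scene pixels are (259,188) on the dark board, a larger one at (200,173) off the board, and a tiny one at (276,226). The middle-sized one on the board between yellow and green fits the description. I'll confirm this in a crop and get the masks.

```bash
cat > h.py <<'E'
from plant import ctrl, imaging
import cv2,numpy as np
from scipy.spatial.transform import Rotation as R
def cam(n):
    c=imaging.camera_info(n); return c['intrinsics'],np.array(c['origin']),R.from_quat(c['attitude']).as_matrix()
C={n:cam(n) for n in('scene','top')}
def proj(n,P):
    K,o,A=C[n]; p=(np.atleast_2d(P)-o)@A; q=p@K.T; return q[:,:2]/q[:,2:]
def ray(n,uv,z):
    K,o,A=C[n]; d=A@np.linalg.solve(K,[uv[0],uv[1],1]); return o+d*(z-o[2])/d[2]
E
python3 - <<'E'
from h import *
out={}
ims={n:imaging.read_camera(n) for n in C}
for n in C:
    for k in ('pink_soap','green_soap','yellow_soap','board','holder','plate','station','lens','mug','mould'):
        for i,r in enumerate(imaging.silhouettes(n,k)):
            m=r['mask']; ys,xs=np.where(m)
            print(n,k,round(r['p'],2),np.round(r['uv']),m.sum(),ray(n,r['uv'],0.02).round(3)[:2], xs.min(),xs.max(),ys.min(),ys.max())
            out[f'{n}_{k}_{i}']=m
np.savez_compressed('m.npz',**out)
a=cv2.resize(ims['scene'][120:270,150:380],None,fx=3.4,fy=3.4,interpolation=cv2.INTER_CUBIC)
cv2.imwrite('pics/cropA.png',a[:,:,::-1])
b=cv2.resize(ims['top'][130:290,130:420],None,fx=2.7,fy=2.7,interpolation=cv2.INTER_CUBIC)
cv2.imwrite('pics/cropB.png',b[:,:,::-1])
print(ctrl.get_state()['time'])
E
```

```text
scene pink_soap 0.91 [258. 193.] 450 [ 0.544 -0.23 ] 247 271 177 202
scene pink_soap 0.86 [201. 174.] 672 [ 0.613 -0.367] 186 214 159 189
scene pink_soap 0.64 [276. 229.] 302 [ 0.579 -0.122] 267 286 216 237
scene green_soap 0.89 [289. 168.] 388 [ 0.439 -0.244] 279 299 158 180
scene yellow_soap 0.88 [227. 209.] 440 [ 0.627 -0.238] 216 237 200 223
scene board 0.57 [248. 204.] 2527 [ 0.582 -0.219] 197 315 159 240
scene holder 0.86 [333. 239.] 1441 [ 0.499 -0.022] 308 357 218 257
scene holder 0.58 [227. 286.] 2058 [ 0.744 -0.076] 202 253 255 309
scene holder 0.54 [350. 356.] 1624 [0.655 0.19 ] 320 373 330 381
scene plate 0.86 [331. 236.] 1379 [ 0.498 -0.031] 309 357 218 257
scene station 0.6 [357. 355.] 8042 [0.645 0.197] 300 418 291 419
scene lens 0.73 [345. 358.] 1674 [0.666 0.186] 319 373 330 382
scene mug 0.73 [227. 284.] 2050 [ 0.742 -0.077] 202 252 256 309
scene mould 0.74 [290. 170.] 433 [ 0.442 -0.238] 279 299 156 181
scene mould 0.69 [212. 141.] 516 [ 0.528 -0.444] 198 225 126 149
scene mould 0.35 [333. 238.] 1350 [ 0.5   -0.024] 309 356 219 257
top pink_soap 0.86 [377. 198.] 40
[... 302 characters left out ...]

top yellow_soap 0.55 [161. 155.] 574 [0.761 0.252] 141 175 145 168
top board 0.7 [330. 237.] 2745 [ 0.519 -0.228] 314 350 175 282
top holder 0.61 [256. 242.] 750 [ 0.509 -0.02 ] 243 274 224 261
top plate 0.86 [259. 245.] 725 [ 0.5   -0.028] 242 274 226 262
top station 0.86 [176. 191.] 3815 [0.656 0.207] 140 209 140 245
top station 0.55 [258. 243.] 653 [ 0.504 -0.023] 243 273 226 261
top station 0.42 [158. 158.] 600 [0.752 0.26 ] 140 175 145 169
top lens 0.76 [157. 158.] 585 [0.752 0.263] 141 175 145 169
top lens 0.44 [330. 237.] 2564 [ 0.518 -0.228] 314 350 176 281
top mug 0.94 [268. 155.] 736 [ 0.757 -0.057] 255 282 133 173
top mould 0.94 [408. 230.] 492 [ 0.534 -0.449] 396 420 219 243
1.2
```

View pics/cropA.png

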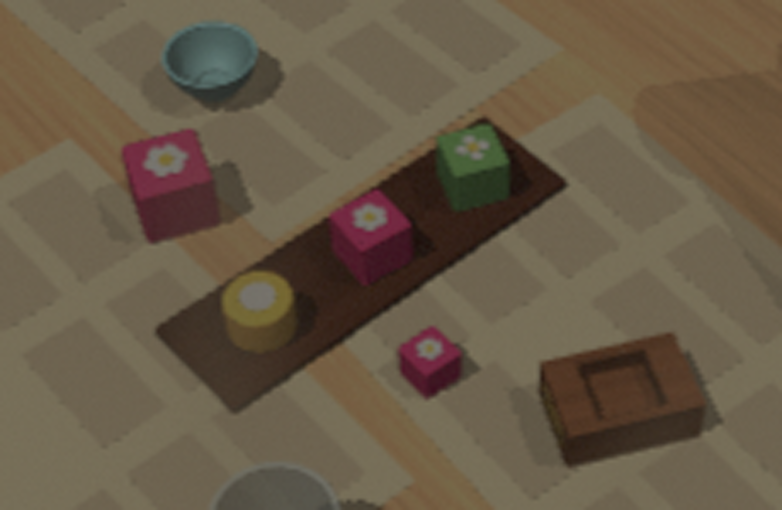

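View pics/cropB.png

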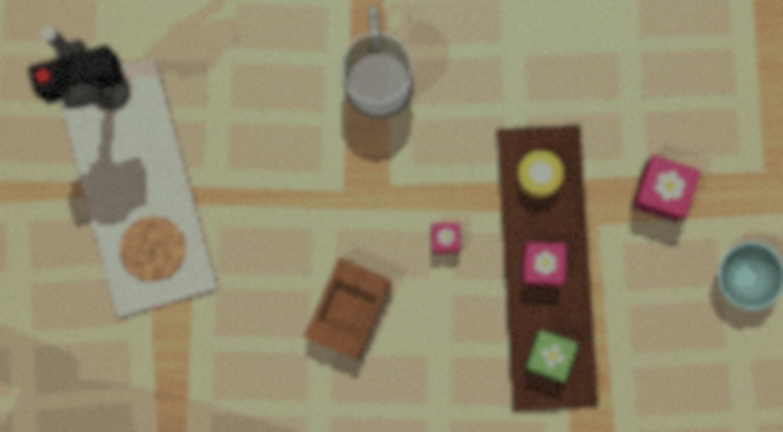

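```bash
cat > fit.py <<'E'
from h import *
from scipy.optimize import minimize
def box(lx,ly,z0,z1,b=0):
    P=[]
    for sx in(-1,1):
        for sy in(-1,1):
            for z,t in((z0,1),(z1,-1)):
                X,Y=sx*lx/2,sy*ly/2
                if b: P+=[[X-sx*b,Y,z+t*b],[X,Y-sy*b,z+t*b],[X-sx*b,Y-sy*b,z]]
                else: P.append([X,Y,z])
    return np.array(P)
def cyl(r,z0,z1,r0=None):
    a=np.linspace(0,2*np.pi,40,endpoint=False); r0=r0 or r
    return np.vstack([np.c_[q*np.cos(a),q*np.sin(a),0*a+z] for q,z in((r0,z0),(r,z1))])
def place(P,x,y,th,z=0):
    c,s=np.cos(th),np.sin(th); return P@np.array([[c,-s,0],[s,c,0],[0,0,1]]).T+[x,y,z]
def sil(n,P,f=4):
    q=cv2.convexHull(((proj(n,P)+.5)*f-.5).astype(np.float32)).reshape(-1,2)
    m=np.zeros((420*f,560*f),np.uint8); cv2.fillConvexPoly(m,np.round(q*16).astype(np.int32),255,shift=4)
    return cv2.resize(m,(560,420),interpolation=cv2.INTER_AREA).astype(float)/255
def fit(P,masks,x0,z=0,yaw=True):
    masks={n:cv2.GaussianBlur(m.astype(float),(0,0),1.) for n,m in masks.items()}
    def f(v):
        th=v[2]*10 if yaw else 0
        Q=place(P,v[0],v[1],th,z)
        return sum(((cv2.GaussianBlur(sil(n,Q),(0,0),1.)-m)**2).sum()/m.sum() for n,m in masks.items())
    best=None
    for t in ([x0[2]] if not yaw or len(x0)>3 else x0[2]+np.radians([0,30,60])):
        s0=np.array([x0[0],x0[1],t/10])[:3 if yaw else 2]
        S=np.vstack([s0]+[s0+d for d in np.eye(len(s0))*.012])
        r=minimize(f,s0,method='Nelder-Mead',options=dict(initial_simplex=S,xatol=1e-4,fatol=1e-5))
        if best is None or r.fun<best.fun: best=r
    v=best.x.copy()
    if yaw: v[2]*=10
    return v,best.fun
E
cat > run1.py <<'E'
from fit import *
M=np.load('m.npz')
ims={n:imaging.read_camera(n) for n in C}
for n in C: cv2.imwrite(f'pics/{n}_raw.png',ims[n][:,:,::-1])
def cmask(n,net,f,d=4):
    hsv=cv2.cvtColor(ims[n],cv2.COLOR_RGB2HSV); near=cv2.dilate(net.astype(np.uint8),np.ones((2*d+1,)*2))>0
    m=(f(hsv)&near).astype(np.uint8); m=cv2.morphologyEx(m,cv2.MORPH_CLOSE,np.ones((5,5)));
    k,l,st,_=cv2.connectedComponentsWithStats(m); return l==1+np.argmax(st[1:,4])
pink=lambda h:(h[...,0]>150)&(h[...,1]>110)
P=box(.042,.042,0,.04,.003)
ms={'scene':cmask('scene',M['scene_pink_soap_0'],pink),'top':cmask('top',M['top_pink_soap_1'],pink)}
res={}
def rep(k,P,ms,x0,z=0,yaw=True):
    for c in (ms,{'scene':ms['scene']},{'top':ms['top']}):
        v,e=fit(P,c,x0,z,yaw); print(k,list(c),v.round(4),round(np.degrees(v[2])%90,1) if yaw else '',round(e,4))
        if len(c)==2: res[k]=v
rep('pink',P,ms,(.548,-.231,0),.008)
rep('pink_net',P,{'scene':M['scene_pink_soap_0'],'top':M['top_pink_soap_1']},(.548,-.231,0),.008)
rep('green',P,{'scene':M['scene_green_soap_0'],'top':M['top_green_soap_0']},(.447,-.231,0),.008)
rep('yellow',cyl(.024,0,.032),{'scene':M['scene_yellow_soap_0'],'top':M['top_yellow_soap_0']},(.64,-.231,0),.008,False)
rep('board',box(.3,.09,0,.008),{'scene':M['scene_board_0'],'top':M['top_board_0']},(.54,-.225,.05,1))
rep('holder',box(.09,.06,0,.036),{'scene':M['scene_holder_0'],'top':M['top_holder_0']},(.505,-.022,-.4,1))
rep('holder_plate',box(.09,.06,0,.036),{'scene':M['scene_plate_0'],'top':M['top_plate_0']},(.505,-.022,-.4,1))
rep('mug',cyl(.038,0,.085),{'scene':M['scene_mug_0'],'top':M['top_mug_0']},(.75,-.06,0),0,False)
rep('mould',cyl(.036,0,.036,.02),{'scene':M['scene_mould_1'],'top':M['top_mould_0']},(.53,-.447,0),0,False)
np.savez('res.npz',**res)
E
python3 run1.py
```

```text
pink ['scene', 'top'] [ 0.5429 -0.2309 -0.0586] 86.6 0.3864
pink ['scene'] [ 0.5397 -0.2324 -0.0703] 86.0 0.1014
pink ['top'] [ 0.5455 -0.2306 -0.0811] 85.4 0.2212
pink_net ['scene', 'top'] [ 0.5432 -0.2289 -0.0153] 89.1 0.1153
pink_net ['scene'] [ 0.5402 -0.2309  1.4728] 84.4 0.0086
pink_net ['top'] [ 0.5462 -0.2282 -0.0213] 88.8 0.0344
green ['scene', 'top'] [ 0.4485 -0.2344  1.1707] 67.1 0.1015
green ['scene'] [ 0.4449 -0.2366  1.1004] 63.1 0.0251
green ['top'] [ 0.4507 -0.2339 -0.357 ] 69.5 0.0118
yellow ['scene', 'top'] [ 0.6379 -0.2281]  0.1002
yellow ['scene'] [ 0.6346 -0.2297]  0.0136
yellow ['top'] [ 0.6412 -0.228 ]  0.0063
board ['scene', 'top'] [ 0.5426 -0.2351  0.0275] 1.6 0.7122
board ['scene'] [ 0.5406 -0.2359  0.0258] 1.5 0.4882
board ['top'] [ 0.5448 -0.2344  0.0265] 1.5 0.2144
holder ['scene', 'top'] [ 0.5003 -0.0266 -0.4074] 66.7 0.0633
holder ['scene'] [ 0.4971 -0.0279 -0.4138] 66.3 0.0012
holder ['top'] [ 0.5041 -0.0264 -0.4317] 65.3 0.0097
holder_plate ['scene', 'top'] [ 0.5005 -0.0261 -0.4248] 65.7 0.0437
holder_plate ['scene'] [ 0.4974 -0.0275 -0.4288] 65.4 0.0054
holder_plate ['top'] [ 0.5028 -0.0255 -0.4267] 65.6 0.0025
mug ['scene', 'top'] [ 0.7414 -0.0603]  0.133
mug ['scene'] [ 0.7386 -0.062 ]  0.084
mug ['top'] [ 0.7445 -0.0595]  0.012
mould ['scene', 'top'] [ 0.5273 -0.4455]  0.0801
mould ['scene'] [ 0.5241 -0.4475]  0.0188
mould ['top'] [ 0.5303 -0.4452]  0.0113
```

The crop confirms it: the middle-sized pink bar with the flower sits on the board between yellow and green. The two cameras disagree by about 6 mm in x, so I'll calibrate them later against the known tool pose. Next are the station, the lens and the plate end.

```bash
cat > run2.py <<'E'
from fit import *
import sys
M=np.load('m.npz')
ims={n:cv2.imread(f'pics/{n}_raw.png')[:,:,::-1].copy() for n in C}
# cork: colour contrast inside the station
for n,(u,v) in {'scene':(380,325),'top':(187,222)}.items():
    im=ims[n]; hsv=cv2.cvtColor(im,cv2.COLOR_RGB2HSV)
    near=np.zeros(im.shape[:2],bool); near[v-22:v+23,u-25:u+26]=1
    m=((hsv[...,1]>85)&near).astype(np.uint8)
    st=cv2.morphologyEx(M[f'{n}_station_0'].astype(np.uint8),cv2.MORPH_CLOSE,np.ones((15,15)))
    m&=cv2.erode(st,np.ones((3,3)))
    m=cv2.morphologyEx(m,cv2.MORPH_CLOSE,np.ones((5,5)))
    k,l,s,c=cv2.connectedComponentsWithStats(m); i=1+np.argmax(s[1:,4])
    cn,_=cv2.findContours((l==i).astype(np.uint8),cv2.RETR_EXTERNAL,cv2.CHAIN_APPROX_NONE)
    e=cv2.fitEllipse(max(cn,key=len)); print(n,'cork',s[i],c[i].round(1),e)
    print(fit(cyl(.035,.006,.008),{n:l==i},tuple(ray(n,c[i],.008)[:2])+(0,),0,False))
ms={'scene':M['scene_station_0'],'top':M['top_station_0']}
a=cv2.resize(ims['scene'][280:420,290:430],None,fx=4,fy=4,interpolation=cv2.INTER_CUBIC)
b=cv2.resize(ims['top'][130:255,130:220],None,fx=4,fy=4,interpolation=cv2.INTER_CUBIC)
h=max(a.shape[0],b.shape[0]); o=np.zeros((h,a.shape[1]+b.shape[1],3),np.uint8); o[:a.shape[0],:a.shape[1]]=a; o[:b.shape[0],a.shape[1]:]=b
print(o.shape); o=cv2.resize(o,None,fx=min(1,800/o.shape[1]),fy=min(1,800/o.shape[1]))
o=np.clip(o*1.8,0,255).astype(np.uint8)
cv2.imwrite('pics/station.png',o[:,:,::-1])
c=cv2.resize(ims['scene'][210:265,300:365],None,fx=8,fy=8,interpolation=cv2.INTER_CUBIC)
cv2.imwrite('pics/holder.png',np.clip(c[:,:,::-1]*1.8,0,255).astype(np.uint8))
for s in(1,-1): print('end',s,proj('scene',place(np.array([[s*.045,0,.018]]),.4985,-.0275,-.425)))
E
python3 run2.py
```

```text
scene cork [362 310  36  32 907] [379.3 325.4] ((379.258544921875, 325.4200134277344), (30.802703857421875, 35.561790466308594), 114.4443588256836)
(array([0.56462405, 0.17840257]), np.float64(0.012870453927736045))
top cork [175 211  23  23 423] [186.1 221.9] ((186.09547424316406, 221.90452575683594), (22.07756805419922, 22.562423706054688), 45.0)
(array([0.56867489, 0.18042662]), np.float64(0.03029245073919218))
(560, 920, 3)
end 1 [[312.05813875 242.1001866 ]]
end -1 [[351.36652046 233.00316623]]
```

```bash
ls pics
```

```text
cropA.png
cropB.png
holder.png
scene0.png
scene_raw.png
station.png
top0.png
top_raw.png
```

View pics/station.png

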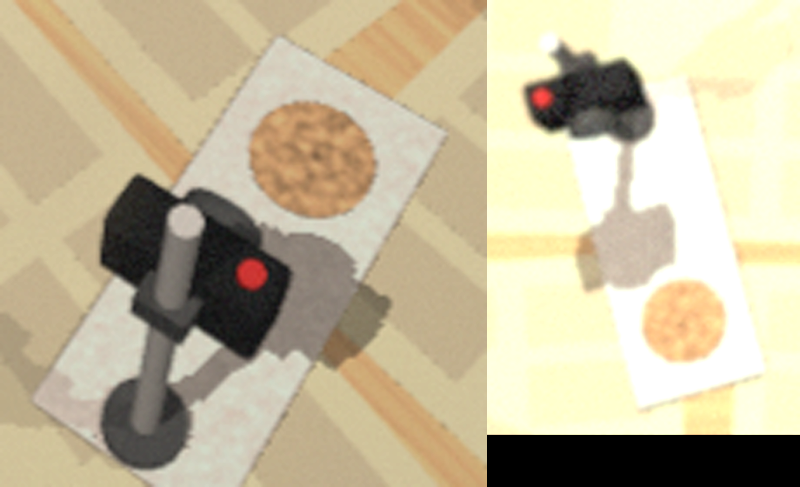

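View pics/holder.png

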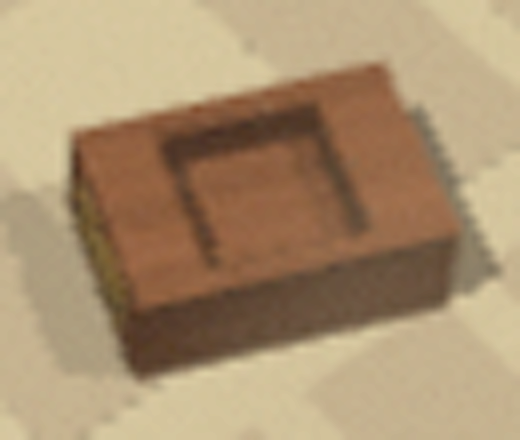

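The brass plate is at the holder's +x end (scene about (312,242)), so the holder yaw is about -0.425. Next are the station direction from its edges and the camera height by triangulation.

```bash
cat > run3.py <<'E'
from fit import *
from scipy.optimize import least_squares
ims={n:cv2.imread(f'pics/{n}_raw.png')[:,:,::-1].copy() for n in C}
def tri(us,ut):
    r=[]
    for n,u in(('scene',us),('top',ut)):
        K,o,A=C[n]; d=A@np.linalg.solve(K,[u[0],u[1],1]); r.append((o,d/np.linalg.norm(d)))
    B=np.vstack([np.eye(3)-np.outer(d,d) for o,d in r]); b=np.concatenate([(np.eye(3)-np.outer(d,d))@o for o,d in r])
    p=np.linalg.lstsq(B,b,rcond=None)[0]; return p, proj('scene',p)[0]-us
f=3.478
S=lambda x,y:np.array([290+x/f-.4,280+y/f-.4]); T=lambda x,y:np.array([130+(x-487)/f-.4,130+y/f-.4])
print('button',tri(S(252,274),T(542,98)))
print('posttop',tri(S(185,220),T(550,43)))
for n,rg in(('scene',(280,420,290,430)),('top',(130,255,130,220))):
    g=cv2.cvtColor(ims[n],cv2.COLOR_RGB2GRAY)[rg[0]:rg[1],rg[2]:rg[3]]
    g=cv2.resize(g,None,fx=3,fy=3,interpolation=cv2.INTER_CUBIC)
    L=cv2.createLineSegmentDetector().detect(g)[0][:,0]
    L=(L+.5)/3-.5+[rg[2],rg[0],rg[2],rg[0]]
    for l in sorted(L,key=lambda l:-np.hypot(l[2]-l[0],l[3]-l[1]))[:12]:
        a,b=ray(n,l[:2],.006)[:2],ray(n,l[2:],.006)[:2]
        print(n,l.round(1),'len',np.linalg.norm(a-b).round(3),'deg',np.degrees(np.arctan2(*(b-a)[::-1])).round(1)%180,'at',a.round(3))
E
python3 run3.py
```

```text
button (array([0.71260191, 0.2463423 , 0.20406133]), array([-0.36414378, -0.05828215]))
posttop (array([0.73850813, 0.22607702, 0.26068283]), array([-0.42329201, -0.06193146]))
scene [299.8 395.4 318.7 408.6] len 0.04 deg 105.4 at [0.771 0.182]
scene [315.2 369.8 304.  386.5] len 0.037 deg 15.5 at [0.719 0.165]
scene [364.7 407.9 374.2 391.8] len 0.034 deg 15.199999999999989 at [0.698 0.271]
scene [360.1 383.  345.  372.8] len 0.032 deg 104.4 at [0.673 0.235]
scene [343.2 365.4 347.  348.8] len 0.033 deg 33.900000000000006 at [0.674 0.192]
scene [319.3 342.1 328.4 329.2] len 0.032 deg 14.900000000000006 at [0.677 0.13 ]
scene [395.4 304.7 382.  297.3] len 0.03 deg 105.8 at [0.508 0.168]
scene [373.7 358.2 368.7 372.2] len 0.029 deg 25.8 at [0.621 0.218]
scene [329.5 329.4 341.6 336.9] len 0.027 deg 105.5 at [0.645 0.123]
scene [318.  355.7 319.5 342. ] len 0.027 deg 42.0 at [0.697 0.148]
scene [368.2 372.2 361.6 384.3] len 0.026 deg 17.8 at [0.648 0.23 ]
scene [329.6 386.9 331.9 373.6] len 0.025 deg 37.19999999999999 at [0.72  0.205]
top [173.7 246.4 208.7 236.3] len 0.103 deg 105.3 at [0.5   0.215]
top [170.7 146.1 178.1 162.8] len 0.054 deg 23.900000000000006 at [0.791 0.227]
top [171.9 172.4 170.5 188.7] len 0.048 deg 176.1 at [0.713 0.223]
top [183.6 192.  183.7 205.3] len 0.039 deg 0.8000000000000114 at [0.655 0.188]
top [165.5 168.  152.8 170.1] len 0.037 deg 99.1 at [0.726 0.242]
top [157.3 213.2 154.4 201.6] len 0.035 deg 14.7 at [0.595 0.263]
top [166.7 182.8 167.6 171.9] len 0.032 deg 176.1 at [0.683 0.237]
top [140.1 153.9 150.6 151.2] len 0.031 deg 103.5 at [0.769 0.315]
top [181.7 205.  173.9 212.2] len 0.03 deg 133.1 at [0.618 0.194]
top [192.8 232.8 182.3 234.1] len 0.03 deg 96.1 at [0.537 0.161]
top [142.5 164.7 139.6 155.4] len 0.029 deg 17.9 at [0.737 0.308]
top [174.6 228.6 173.6 219. ] len 0.028 deg 6.4 at [0.55  0.213]
```

```bash
cat > go.py <<'E'
from h import *
import sys
def go(x,y,z,jaw=None):
    """jaw: wanted world direction (deg, mod 180) of tool y; prints row units"""
    s=ctrl.get_state(); A=R.from_quat(s['tcp_rot']).as_matrix(); p=np.array(s['eef_pos'])
    d=A.T@(np.array([x,y,z])-p)/.025
    cur=np.degrees(np.arctan2(A[1,1],A[0,1])); t=''
    if jaw is not None:
        w=(jaw-cur+90)%180-90; t=(round(-w/5,3),'or',round((-w+180*np.sign(w))/5,3))
    print('t',round(s['time'],2),'pos',p.round(4),'jaw deg',round(cur,2),'j6',round(s['qpos'][5],3),'open',round(s['opening'],3),'F',np.round(s['contact_force'],1),'tilt',np.round(A[:,2],4))
    print('rows dx,dy,dz,turn:',d.round(3),t)
if __name__=='__main__': go(*map(float,sys.argv[1:]))
E
python3 go.py .45 .15 .22 88; python3 go.py .543 -.230 .15 88
```

```text
t 1.3 pos [0.242  0.6301 0.2313] jaw deg 68.98 j6 -0.15 open 1.0 F [-0.5 -0.6 -0.6] tilt [-0. -0. -1.]
rows dx,dy,dz,turn: [-14.652 -14.944   0.453] (np.float64(-3.803), 'or', np.float64(32.197))
t 1.3 pos [0.242  0.6301 0.2313] jaw deg 68.98 j6 -0.15 open 1.0 F [-0.5 -0.6 -0.6] tilt [-0. -0. -1.]
rows dx,dy,dz,turn: [-23.576 -27.798   3.253] (np.float64(-3.803), 'or', np.float64(32.197))
```

```bash
python3 -m creep '[-7,-8,0,-1,-14.65,-14.9,0.4,-2,-14.65,-14.9,0.4,-3,-14.65,-14.9,0.4,-3.8,-14.65,-14.9,0.4,-3.8,-14.65,-14.9,0.4,-3.8,-14.65,-14.9,0.4,-3.8,-14.65,-14.9,0.4,-3.8,-14.65,-14.9,0.4,-3.8,-14.65,-14.9,0.4,-3.8,-14.65,-14.9,0.4,-3.8,-14.65,-14.9,0.4,-3.8,-23.6,-27.8,0.4,-3.8,-23.6,-27.8,1,-3.8,-23.6,-27.8,2,-3.8,-23.6,-27.8,3.2,-3.8,-23.6,-27.8,3.2,-3.8,-23.6,-27.8,3.2,-3.8,-23.6,-27.8,3.2,-3.8,-23.6,-27.8,3.2,-3.8]'; python3 go.py .543 -.230 .15 88
```

```text
time: 2.97
eef_pos: [0.5224, -0.1485, 0.1703]
tcp_rot: [0.018, 1.0, -0.0, 0.0]
contact_force: [0.8, 0.7, -0.0]
opening: 1.004
t 2.97 pos [ 0.5224 -0.1485  0.1703] jaw deg 87.96 j6 -1.999 open 1.004 F [ 0.8  0.7 -0. ] tilt [ 9.e-04 -3.e-04 -1.e+00]
rows dx,dy,dz,turn: [-0.94  -3.227  0.815] (np.float64(-0.009), 'or', np.float64(35.991))
```

```bash
python3 -m creep '[-0.94,-3.23,0.8,0,-0.94,-3.23,0.8,0,-0.94,-3.23,0.8,0,-0.94,-3.23,0.8,0,-0.94,-3.23,0.8,0]'; python3 go.py .543 -.230 .027 88; python3 - <<'E'
from h import *
ims={n:imaging.read_camera(n) for n in C}
for n in C: cv2.imwrite(f'pics/{n}_a.png',np.clip(ims[n][:,:,::-1].astype(float)*1.6,0,255))
s=ctrl.get_state(); p=s['eef_pos']
for n in C: print(n,proj(n,p),proj(n,[.543,-.23,.048]))
a=cv2.resize(ims['scene'][100:260,180:360],(440,391)); b=cv2.resize(ims['top'][170:290,270:390],(350,350))
o=np.zeros((391,790,3),np.uint8); o[:,:440]=a; o[:350,440:]=b
cv2.imwrite('pics/above.png',np.clip(o[:,:,::-1]*1.7,0,255))
E
```

```text
time: 3.38
eef_pos: [0.5426, -0.2277, 0.1502]
tcp_rot: [0.018, 1.0, 0.0, -0.0]
contact_force: [0.5, 0.4, 0.2]
opening: 1.003
t 3.38 pos [ 0.5426 -0.2277  0.1502] jaw deg 87.94 j6 -2.105 open 1.003 F [0.5 0.4 0.2] tilt [-7.e-04  9.e-04 -1.e+00]
rows dx,dy,dz,turn: [-0.024 -0.097  4.927] (np.float64(-0.013), 'or', np.float64(35.987))
scene [[256.62741284 153.71706283]] [[257.90562578 184.83304671]]
top [[333.76684681 224.45914435]] [[331.47378398 227.61444056]][ WARN:0@2.384] global loadsave.cpp:1063 imwrite_ Unsupported depth image for selected encoder is fallbacked to CV_8U.
```

View pics/above.png

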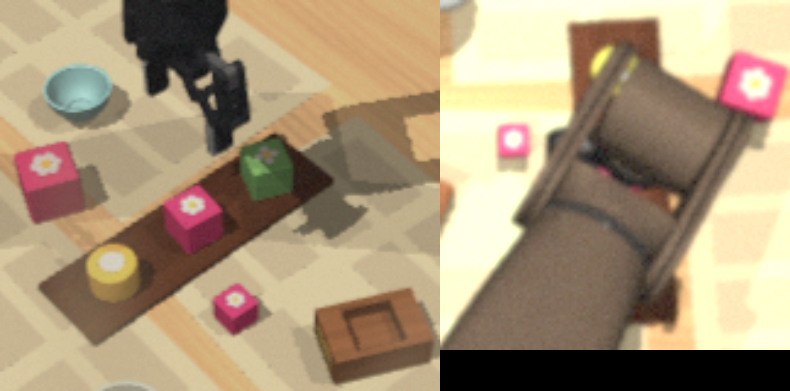

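```bash
python3 -m creep '[0,-0.1,1.5,0,0,-0.1,3,0,0,-0.1,4.2,0,0,-0.1,4.93,0,0,-0.1,4.93,0,0,-0.1,4.93,0]' && python3 -m creep '[0,0,0,0,0,0,0,0,0,0,0,0,0,0,0,0,0,0,0,0,0,0,0,0,0,0,0,0,0,0,0,0]' 180 20; python3 go.py .543 -.230 .027 88
```

```text
time: 3.98
eef_pos: [0.5424, -0.2288, 0.027]
tcp_rot: [0.017, 1.0, 0.0, -0.001]
contact_force: [0.1, -0.2, -0.0]
opening: 1.002
time: 4.65
eef_pos: [0.544, -0.231, 0.0292]
tcp_rot: [0.018, 1.0, -0.001, 0.001]
contact_force: [-0.6, 0.8, 6.4]
opening: 0.488
t 4.65 pos [ 0.544  -0.231   0.0292] jaw deg 87.98 j6 -2.109 open 0.488 F [-0.6  0.8  6.4] tilt [ 0.0027 -0.0014 -1.    ]
rows dx,dy,dz,turn: [0.042 0.039 0.088] (np.float64(-0.004), 'or', np.float64(35.996))
```

```bash
python3 -m creep '[0,0,0,0,0,0,0,0,0,0,0,0,0,0,0,1.4,0,0,0,2.8,0,0,0,4.2,0,0,0,5.6,0,0,0,7,0,0,0,8.4,0,0,0,9.8,0,0,0,11.2,0,0,0,12.6,0,0,0,14,0,0,0,15.4,0,0,0,16.8,0,0,0,18,0,0,0,18,0,0,0,18]' 50 20 && python3 -m creep '[0,0,0,0,0,0,0,0,0,0,0,0,0,0,0,0,0,0,0,0,0,0,0,0,0,0,0,0]' 180 20; python3 go.py .543 -.230 .027 -2
```

```text
time: 6.15
eef_pos: [0.5424, -0.2302, 0.0267]
tcp_rot: [0.719, 0.696, -0.0, -0.0]
contact_force: [-0.3, 0.3, 0.9]
opening: 0.804
time: 6.73
eef_pos: [0.5427, -0.2304, 0.0271]
tcp_rot: [0.719, 0.695, -0.0, 0.0]
contact_force: [0.1, -0.2, -0.3]
opening: 0.489
t 6.73 pos [ 0.5427 -0.2304  0.0271] jaw deg -2.01 j6 -0.538 open 0.489 F [ 0.1 -0.2 -0.3] tilt [ 0. -0. -1.]
rows dx,dy,dz,turn: [0.015 0.01  0.005] (np.float64(-0.001), 'or', np.float64(35.999))
```

Squeezing in both directions centred the soap at (0.5427, -0.2304). That matches the two-camera average, so I'll trust the average. Now lift and carry.

```bash
python3 -m creep '[0,0,-1,0,0,0,-2,0,0,0,-3,0,0,0,-3.7,0,0,0,-3.7,0,0,0,-3.7,0]' - 35; python3 go.py .5004 -.0265 .12 -24.3
```

```text
time: 7.23
eef_pos: [0.5432, -0.2306, 0.1204]
tcp_rot: [0.719, 0.695, 0.0, 0.001]
contact_force: [-1.0, 0.0, -1.6]
opening: 0.483
t 7.23 pos [ 0.5432 -0.2306  0.1204] jaw deg -2.01 j6 -0.538 open 0.483 F [-1.   0.  -1.6] tilt [ 0.0018 -0.0011 -1.    ]
rows dx,dy,dz,turn: [ 8.099e+00 -1.997e+00  3.000e-03] (np.float64(4.458), 'or', np.float64(-31.542))
```

```bash
python3 -m creep '[1.5,-0.4,0,1,3,-0.8,0,2,4.5,-1.2,0,3,6,-1.6,0,4,7.2,-1.8,0,4.46,8.1,-2,0,4.46,8.1,-2,0,4.46,8.1,-2,0,4.46,8.1,-2,0,4.46]' ; python3 go.py .5004 -.0265 .12 -24.3
cat > chk.py <<'E'
from fit import *
import sys
ims={n:imaging.read_camera(n) for n in C}; tag=sys.argv[1]
for n in C: cv2.imwrite(f'pics/{n}_{tag}.png',ims[n][:,:,::-1])
o=np.zeros((400,800,3),np.uint8)
o[:,:400]=cv2.resize(ims['scene'][170:270,280:380],(400,400),interpolation=cv2.INTER_CUBIC); o[:,400:]=cv2.resize(ims['top'][195:275,220:300],(400,400),interpolation=cv2.INTER_CUBIC)
cv2.imwrite(f'pics/c_{tag}.png',np.clip(o[:,:,::-1]*1.7,0,255).astype(np.uint8))
for n in C:
    for k in('pink_soap','holder'):
        for i,r in enumerate(imaging.silhouettes(n,k)[:3]): print(n,k,i,round(r['p'],2),np.round(r['uv']),r['mask'].sum()); np.save(f'mk_{n}_{k}_{i}.npy',r['mask'])
E
python3 chk.py b
```

```text
time: 7.98
eef_pos: [0.4993, -0.0265, 0.1183]
tcp_rot: [0.84, 0.542, -0.001, -0.001]
contact_force: [-0.7, -0.5, -0.7]
opening: 0.484
t 7.98 pos [ 0.4993 -0.0265  0.1183] jaw deg -24.3 j6 0.168 open 0.484 F [-0.7 -0.5 -0.7] tilt [-2.e-03  1.e-04 -1.e+00]
rows dx,dy,dz,turn: [ 0.017  0.041 -0.066] (np.float64(-0.001), 'or', np.float64(35.999))
scene pink_soap 0 0.86 [199. 177.] 663
scene pink_soap 1 0.6 [339. 213.] 475
scene pink_soap 2 0.57 [276. 227.] 276
scene holder 0 0.69 [334. 237.] 1352
top pink_soap 0 0.65 [295. 220.] 129
top pink_soap 1 0.56 [377. 200.] 410
top holder 0 0.43 [255. 256.] 59
```

View pics/c_b.png

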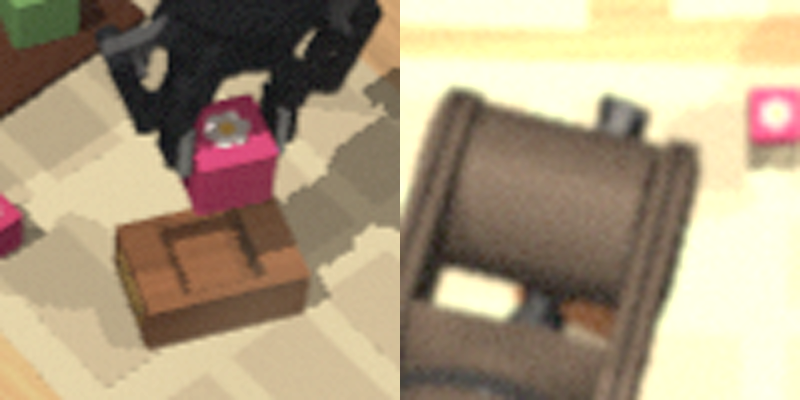

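```bash
python3 -m creep '[0.017,0.04,1,0,0.017,0.04,2,0,0.017,0.04,2.4,0,0.017,0.04,2.4,0,0.017,0.04,2.4,0,0.017,0.04,2.4,0]' ; python3 go.py .5002 -.0268 .06 -24.3
python3 chk.py c; python3 - <<'E'
from fit import *
im=cv2.imread('pics/scene_c.png'); s=ctrl.get_state(); p=s['eef_pos']; A=R.from_quat(s['tcp_rot']).as_matrix(); th=np.arctan2(A[1,1],A[0,1])
f=8; x0,y0=300,180
def dr(P,col,edges):
    q=(proj('scene',P)+.5-[x0,y0])*f
    for a,b in edges: cv2.line(o,tuple(np.round(q[a]).astype(int)),tuple(np.round(q[b]).astype(int)),col,1)
o=cv2.resize(im[y0:y0+75,x0:x0+75],None,fx=f,fy=f,interpolation=cv2.INTER_CUBIC); o=np.clip(o*1.7,0,255).astype(np.uint8)
b=-np.array([.0028,.0012])
def sq(l,w,z): return np.array([[sx*l/2,sy*w/2,z] for sx,sy in((1,1),(-1,1),(-1,-1),(1,-1))])
E4=[(0,1),(1,2),(2,3),(3,0)]
for z in(0,.036): dr(place(sq(.09,.06,z),.5002+b[0],-.0268+b[1],np.radians(-24.3)),(255,0,0),E4)
dr(place(sq(.0445,.0445,.036),.5002+b[0],-.0268+b[1],np.radians(-24.3)),(255,255,0),E4)
for z,l in((.003,.042),(0,.036),(.037,.042)): dr(place(sq(l,l,z),p[0]+b[0],p[1]+b[1],th,p[2]-.019),(0,255,0),E4)
cv2.imwrite('pics/ov_c.png',o)
E
```

```text
time: 8.78
eef_pos: [0.502, -0.0266, 0.0609]
tcp_rot: [0.84, 0.542, 0.001, 0.001]
contact_force: [0.8, 0.0, -1.3]
opening: 0.485
t 8.78 pos [ 0.502  -0.0266  0.0609] jaw deg -24.33 j6 0.17 open 0.485 F [ 0.8  0.  -1.3] tilt [ 2.1e-03 -5.0e-04 -1.0e+00]
rows dx,dy,dz,turn: [-0.037 -0.063  0.036] (np.float64(-0.006), 'or', np.float64(35.994))
scene pink_soap 0 0.8 [278. 226.] 246
scene pink_soap 1 0.66 [333. 229.] 435
scene pink_soap 2 0.6 [199. 178.] 679
scene holder 0 0.66 [332. 242.] 966
scene holder 1 0.31 [333. 229.] 450
top pink_soap 0 0.87 [375. 200.] 435
```

View pics/ov_c.png

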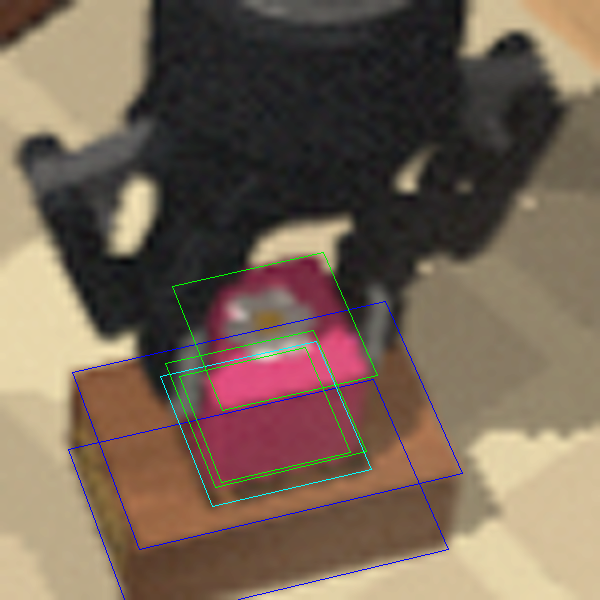

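```bash
python3 -m creep '[0,0,0,0,0,0,0,0,0,0,0,0,0,0,0,0]' ; python3 go.py .5002 -.0268 .06 -24.3
```

```text
time: 9.42
eef_pos: [0.501, -0.0262, 0.0597]
tcp_rot: [0.84, 0.542, -0.0, -0.0]
contact_force: [-0.3, 0.6, -0.9]
opening: 0.483
t 9.42 pos [ 0.501  -0.0262  0.0597] jaw deg -24.31 j6 0.17 open 0.483 F [-0.3  0.6 -0.9] tilt [-0.  0. -1.]
rows dx,dy,dz,turn: [-0.034 -0.018 -0.014] (np.float64(-0.003), 'or', np.float64(35.997))
```

Settled, about 1 mm off. I'll correct that and lower slowly while watching the force.

```bash
python3 -m creep '[-0.034,-0.018,0,0,-0.034,-0.018,0.12,0,-0.034,-0.018,0.24,0,-0.034,-0.018,0.36,0,-0.034,-0.018,0.36,0]'; python3 -m creep '[0,0,0.1,0,0,0,0.2,0,0,0,0.2,0]';  python3 go.py .5002 -.0268 .039 -24.3
```

```text
time: 9.83
eef_pos: [0.4995, -0.0267, 0.0497]
tcp_rot: [0.84, 0.542, -0.001, -0.001]
contact_force: [-1.1, -0.1, -1.5]
opening: 0.483
time: 10.08
eef_pos: [0.4998, -0.0267, 0.045]
tcp_rot: [0.84, 0.542, -0.0, -0.0]
contact_force: [0.4, -0.2, -1.0]
opening: 0.484
t 10.08 pos [ 0.4998 -0.0267  0.045 ] jaw deg -24.32 j6 0.168 open 0.484 F [ 0.4 -0.2 -1. ] tilt [-1.e-03  2.e-04 -1.e+00]
rows dx,dy,dz,turn: [0.004 0.015 0.242] (np.float64(-0.003), 'or', np.float64(35.997))
```

```bash
python3 -m creep '[0,0,0.08,0,0,0,0.16,0,0,0,0.23,0,0,0,0.23,0,0,0,0.23,0]';  python3 go.py .5002 -.0268 .039 -24.3
```

```text
time: 10.5
eef_pos: [0.5001, -0.0268, 0.0398]
tcp_rot: [0.84, 0.542, -0.0, -0.0]
contact_force: [-0.3, -0.0, -1.3]
opening: 0.486
t 10.5 pos [ 0.5001 -0.0268  0.0398] jaw deg -24.31 j6 0.168 open 0.486 F [-0.3 -0.  -1.3] tilt [-3.e-04  1.e-04 -1.e+00]
rows dx,dy,dz,turn: [0.001 0.003 0.03 ] (np.float64(-0.003), 'or', np.float64(35.997))
```

```bash
python3 -m creep '[0,0,0.05,0,0,0,0.05,0,0,0,0.05,0]' && python3 -m creep '[0,0,0,0,0,0,0,0,0,0,0,0,0,0,0,0,0,0,0,0]' 0 20;  python3 -m creep '[0,0,-0.5,0,0,0,-1.5,0,0,0,-2.5,0,0,0,-3.2,0,0,0,-3.2,0,0,0,-3.2,0]'; python3 chk.py d; python3 go.py .5002 -.0268 .039 65.7
```

```text
time: 10.75
eef_pos: [0.5005, -0.0269, 0.0392]
tcp_rot: [0.84, 0.542, 0.0, 0.0]
contact_force: [-0.5, 0.5, 2.8]
opening: 0.484
time: 11.17
eef_pos: [0.5002, -0.0268, 0.0385]
tcp_rot: [0.84, 0.542, 0.0, -0.0]
contact_force: [-0.7, -0.2, -0.9]
opening: 1.003
time: 11.67
eef_pos: [0.501, -0.027, 0.1196]
tcp_rot: [0.84, 0.542, 0.001, 0.001]
contact_force: [0.2, -0.6, -0.5]
opening: 1.003
scene pink_soap 0 0.92 [333. 233.] 463
scene pink_soap 1 0.83 [200. 175.] 685
scene pink_soap 2 0.72 [276. 226.] 253
scene holder 0 0.86 [333. 242.] 948
top pink_soap 0 0.86 [376. 197.] 430
top pink_soap 1 0.67 [296. 218.] 108
top holder 0 0.55 [259. 257.] 33
t 11.97 pos [ 0.4993 -0.0266  0.1172] jaw deg -24.32 j6 0.168 open 0.999 F [-0.1  0.6 -1.2] tilt [-2.6e-03  7.0e-04 -1.0e+00]
rows dx,dy,dz,turn: [0.009 0.043 3.128] (np.float64(17.997), 'or', np.float64(-18.003))
```

View pics/c_d.png

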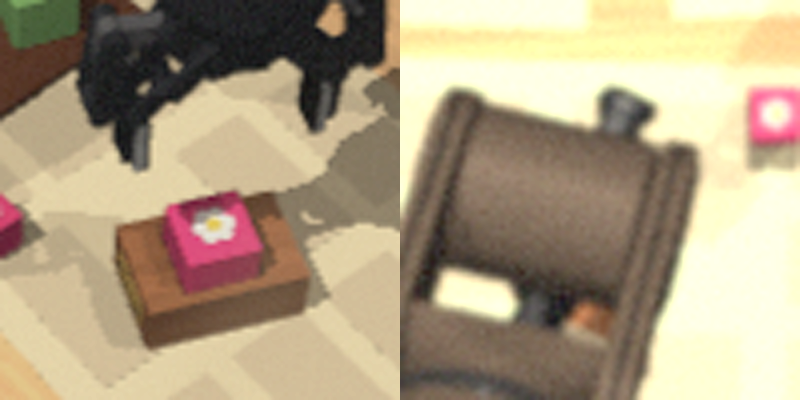

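The soap sits square and level in the recess, and the contact came at the expected height. Now I'll turn to grip the holder's long sides.

```bash
python3 -m creep '[0,0,0,-1.4,0,0,0,-2.8,0,0,0,-4.2,0,0,0,-5.6,0,0,0,-7,0,0,0,-8.4,0,0,0,-9.8,0,0,0,-11.2,0,0,0,-12.6,0,0,0,-14,0,0,0,-15.4,0,0,0,-16.8,0,0,0,-18,0,0,0,-18,0,0,0,-18,0,0,0,-18]'; python3 go.py .5002 -.0268 .0065 65.7
```

```text
time: 13.3
eef_pos: [0.5, -0.0268, 0.1182]
tcp_rot: [0.212, 0.977, 0.0, -0.0]
contact_force: [1.4, -0.2, 0.9]
opening: 0.999
t 13.3 pos [ 0.5    -0.0268  0.1182] jaw deg 65.55 j6 -1.401 open 0.999 F [ 1.4 -0.2  0.9] tilt [-7.e-04  2.e-04 -1.e+00]
rows dx,dy,dz,turn: [-1.10e-02  3.00e-03  4.47e+00] (np.float64(-0.029), 'or', np.float64(35.971))
```

```bash
python3 -m creep '[0,0,1,0,0,0,2,0,0,0,3,0,0,0,3.5,0,0,0,4,0,0,0,4.25,0,0,0,4.45,0,0,0,4.45,0,0,0,4.45,0]'; python3 go.py .5002 -.0268 .0065 65.7; python3 -m creep '[0,0,0,0,0,0,0,0,0,0,0,0,0,0,0,0,0,0,0,0,0,0,0,0]' 160 40; python3 go.py .5002 -.0268 .0065 65.7
```

```text
time: 14.05
eef_pos: [0.5006, -0.0269, 0.0078]
tcp_rot: [0.211, 0.978, -0.0, 0.0]
contact_force: [-0.3, -0.4, -0.4]
opening: 0.998
t 14.05 pos [ 0.5006 -0.0269  0.0078] jaw deg 65.66 j6 -1.402 open 0.998 F [-0.3 -0.4 -0.4] tilt [ 6.e-04 -2.e-04 -1.e+00]
rows dx,dy,dz,turn: [ 0.017 -0.002  0.052] (np.float64(-0.008), 'or', np.float64(35.992))
time: 14.55
eef_pos: [0.5011, -0.0272, 0.0085]
tcp_rot: [0.211, 0.978, -0.0, 0.001]
contact_force: [-1.1, 0.2, 6.0]
opening: 0.692
t 14.55 pos [ 0.5011 -0.0272  0.0085] jaw deg 65.69 j6 -1.403 open 0.692 F [-1.1  0.2  6. ] tilt [ 1.7e-03 -7.0e-04 -1.0e+00]
rows dx,dy,dz,turn: [ 0.039 -0.001  0.081] (np.float64(-0.001), 'or', np.float64(35.999))
```

```bash
python3 -m creep '[0,0,0,0,0,0,0,0,0,0,0,0]' - 60; python3 go.py .5002 -.0268 .0065 65.7;  python3 -m creep '[0,0,-0.4,0,0,0,-1.2,0,0,0,-2.2,0,0,0,-3.2,0,0,0,-4.2,0,0,0,-5,0,0,0,-5,0,0,0,-5,0]'; python3 go.py .5667 .1795 .165 105.3; python3 chk.py e
```

```text
time: 14.8
eef_pos: [0.5012, -0.0272, 0.0086]
tcp_rot: [0.211, 0.978, -0.0, 0.001]
contact_force: [-0.8, -1.0, 6.3]
opening: 0.692
t 14.8 pos [ 0.5012 -0.0272  0.0086] jaw deg 65.69 j6 -1.403 open 0.692 F [-0.8 -1.   6.3] tilt [ 1.7e-03 -7.0e-04 -1.0e+00]
rows dx,dy,dz,turn: [ 0.042 -0.003  0.086] (np.float64(-0.002), 'or', np.float64(35.998))
time: 15.47
eef_pos: [0.5004, -0.0267, 0.1329]
tcp_rot: [0.211, 0.978, 0.0, 0.001]
contact_force: [-0.7, -0.1, -2.7]
opening: 0.687
t 15.47 pos [ 0.5004 -0.0267  0.1329] jaw deg 65.68 j6 -1.403 open 0.687 F [-0.7 -0.1 -2.7] tilt [ 1.8e-03 -3.0e-04 -1.0e+00]
rows dx,dy,dz,turn: [ 0.977  8.611 -1.283] (np.float64(-7.923), 'or', np.float64(28.077))
scene pink_soap 0 0.7 [330. 195.] 222
scene pink_soap 1 0.6 [199. 176.] 711
scene pink_soap 2 0.54 [274. 228.] 274
scene holder 0 0.77 [326. 209.] 777
top pink_soap 0 0.82 [377. 200.] 417
top pink_soap 1 0.65 [297. 219.] 129
top holder 0 0.67 [254. 255.] 109
```

View pics/c_e.png

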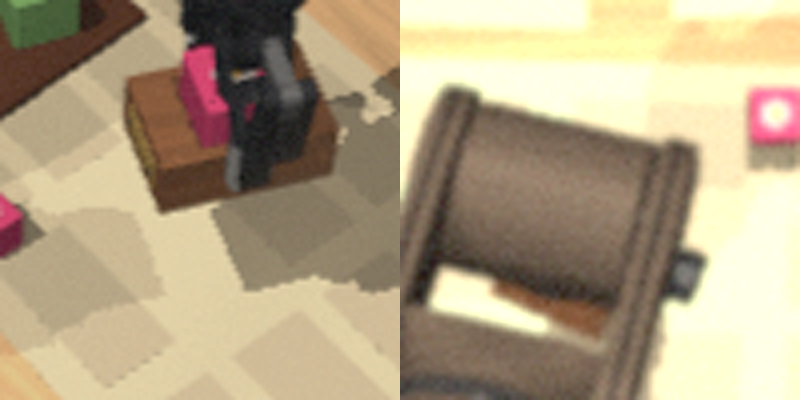

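```bash
cat > run4.py <<'E'
from fit import *
ims={n:cv2.imread(f'pics/{n}_raw.png')[:,:,::-1].copy() for n in C}
D=np.array([.5667,.1795]); th=np.radians(15.3); u=np.array([np.cos(th),np.sin(th)])
f=3.478
S=lambda x,y:np.array([290+x/f-.4,280+y/f-.4]); T=lambda x,y:np.array([130+(x-487)/f-.4,130+y/f-.4])
pt=[*(D+.178*u),.256]
print('posttop resid scene',S(185,220)-proj('scene',pt)[0],'top',T(550,43)-proj('top',pt)[0])
print('disc resid scene',[379.3,325.4]-proj('scene',[*D,.008])[0],'top',[186.1,221.9]-proj('top',[*D,.008])[0])
pb=[*(D+.178*u),.006]
print('post base px',proj('scene',pb)[0],'seen ~',S(146,420))
sh=((S(185,220)-proj('scene',pt)[0])+([379.3,325.4]-proj('scene',[*D,.008])[0]))/2
print('shift',sh)
# camera body: black mask
im=ims['scene']; v=im.max(2); m=np.zeros(v.shape,np.uint8); m[325:388,315:378]=(v[325:388,315:378]<38)
m=cv2.morphologyEx(m,cv2.MORPH_CLOSE,np.ones((3,3)))
o=cv2.resize(im[320:390,310:385],None,fx=8,fy=8,interpolation=cv2.INTER_CUBIC); o=np.clip(o*2.2,0,255).astype(np.uint8)[:,:,::-1].copy()
import sys
h=float(sys.argv[1]); xf,xb=float(sys.argv[2]),float(sys.argv[3])
def dr(P,col):
    q=(proj('scene',P)+sh+.5-[310,320])*8
    cv2.polylines(o,[np.round(q).astype(np.int32)],True,col,1)
W=lambda P:place(np.array(P),D[0],D[1],th)
for z,c in((h+.025,(0,255,0)),(h-.025,(0,255,255))): dr(W([[xf,.04,z],[xf,-.04,z],[xb,-.04,z],[xb,.04,z]]),c)
a=np.linspace(0,2*np.pi,30)
dr(W(np.c_[0*a+.13,.021*np.cos(a),h+.021*np.sin(a)]),(255,0,255))
dr(W(np.c_[.178+.006*np.cos(a),.006*np.sin(a),0*a+.256]),(255,255,0))
cv2.imwrite(f'pics/cam_{sys.argv[4]}.png',o)
E
python3 run4.py .173 .145 .175 1
```

```text
posttop resid scene [ 0.44897252 -1.51013098] top [-0.16313393 -0.68033759]
disc resid scene [ 0.35883044 -0.41784546] top [-0.26219697 -0.72554042]
post base px [330.45413978 402.87133312] seen ~ [331.57814836 400.35905693]
shift [ 0.40390148 -0.96398822]
```

View pics/cam_1.png

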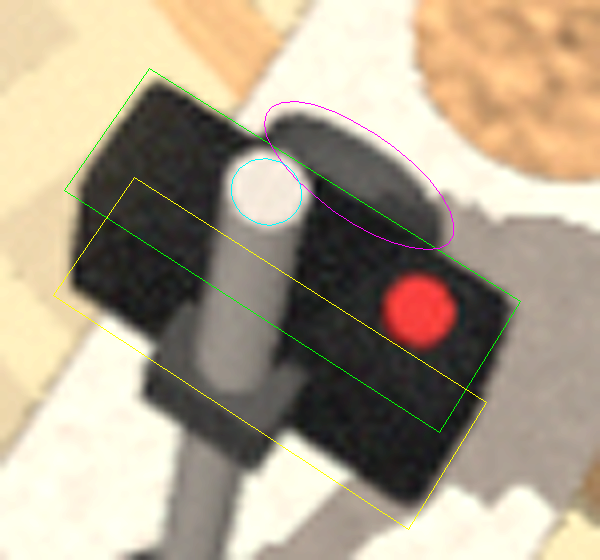

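```bash
cat > run5.py <<'E'
from fit import *
ims={n:cv2.imread(f'pics/{n}_raw.png')[:,:,::-1].copy() for n in C}
D=np.array([.5667,.1795]); th=np.radians(15.3)
W=lambda P:place(np.array(P),D[0],D[1],th)
SH={'scene':np.array([.404,-1.1]),'top':np.array([-.21,-.70])}
def silq(n,P,sh,f=4):
    q=cv2.convexHull(((proj(n,P)+sh+.5)*f-.5).astype(np.float32)).reshape(-1,2)
    m=np.zeros((420*f,560*f),np.uint8); cv2.fillConvexPoly(m,np.round(q*16).astype(np.int32),255,shift=4); return m
def model(n,v):
    h,xf,xb,r=v[:4]
    b=box(.08,.08,0,1); B=np.array([[x,y,z] for x in(xf,xb) for y in(-.04,.04) for z in(h-.025,h+.025)])
    a=np.linspace(0,2*np.pi,40); L=np.vstack([np.c_[0*a+x,r*np.cos(a),h+r*np.sin(a)] for x in(.128,xf)])
    m=np.maximum(silq(n,W(B),SH[n]),silq(n,W(L),SH[n]))
    return cv2.resize(m,(560,420),interpolation=cv2.INTER_AREA)/255.
dat={}
for n,(y0,y1,x0,x1) in {'scene':(322,392,312,382),'top':(140,175,135,182)}.items():
    im=ims[n]; v=im.max(2).astype(float)
    w=np.zeros(v.shape); w[y0:y1,x0:x1]=1
    # ignore post + bracket (+ its base): project generous cylinder
    a=np.linspace(0,2*np.pi,20)
    post=silq(n,W(np.vstack([np.c_[.178+.009*np.cos(a),.009*np.sin(a),0*a+z] for z in(0,.262)])),SH[n])
    br=silq(n,W([[x,y,z] for x in(.165,.195) for y in(-.018,.018) for z in(.14,.2)]),SH[n])
    ign=cv2.resize(np.maximum(post,br),(560,420),interpolation=cv2.INTER_AREA)>5
    w[ign]=0
    lo,hi=np.percentile(v[(w>0)],5),None
    R_=(im[...,0].astype(float)-im[...,1]>40)
    thr=55
    t=np.clip((thr+15-v)/30,0,1); t[R_]=1
    t=np.where(cv2.morphologyEx((t>.5).astype(np.uint8),cv2.MORPH_CLOSE,np.ones((3,3)))>0,np.maximum(t,.5),t)
    dat[n]=(t,w)
    q=(np.dstack([v,t*255,w*255])[y0:y1,x0:x1]).astype(np.uint8); cv2.imwrite(f'pics/dat_{n}.png',cv2.resize(q,None,fx=7,fy=7,interpolation=cv2.INTER_NEAREST))
for cams in(['scene'],['top'],['scene','top']):
    def f(p):
        v=[.17+p[0],.145+p[1],.172+p[2],.02+p[3]]
        return sum((((cv2.GaussianBlur(model(n,v)-dat[n][0],(0,0),.7))**2)*dat[n][1]).sum()/100 for n in cams)
    s0=np.zeros(4); S=np.vstack([s0]+[s0+d for d in np.eye(4)*.006])
    r=minimize(f,s0,method='Nelder-Mead',options=dict(initial_simplex=S,xatol=1e-4,fatol=1e-5,maxiter=300))
    print(cams,(r.x+[.17,.145,.172,.02]).round(4),round(r.fun,3))
E
python3 run5.py
```

```text
['scene'] [0.1635 0.1422 0.168  0.0192] 0.132
['top'] [ 0.1657  0.149   0.1682 -0.0012] 0.441
['scene', 'top'] [0.1669 0.1439 0.1687 0.017 ] 0.909
```

```bash
python3 run4.py .1705 .147 .172 2; python3 -c "
import cv2,numpy as np
a=cv2.imread('pics/dat_scene.png');b=cv2.imread('pics/dat_top.png');print(a.shape,b.shape)
o=np.zeros((490,820,3),np.uint8);o[:a.shape[0],:a.shape[1]]=a;o[:b.shape[0],490:490+b.shape[1]]=b[:,:330];cv2.imwrite('pics/dat.png',o[:,:800])"
```

```text
posttop resid scene [ 0.44897252 -1.51013098] top [-0.16313393 -0.68033759]
disc resid scene [ 0.35883044 -0.41784546] top [-0.26219697 -0.72554042]
post base px [330.45413978 402.87133312] seen ~ [331.57814836 400.35905693]
shift [ 0.40390148 -0.96398822]
(490, 490, 3) (245, 329, 3)
```

View pics/dat.png

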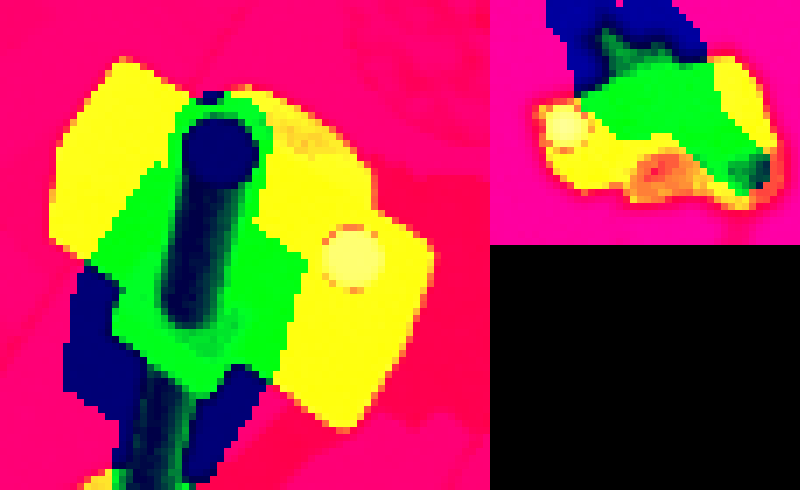

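View pics/cam_2.png

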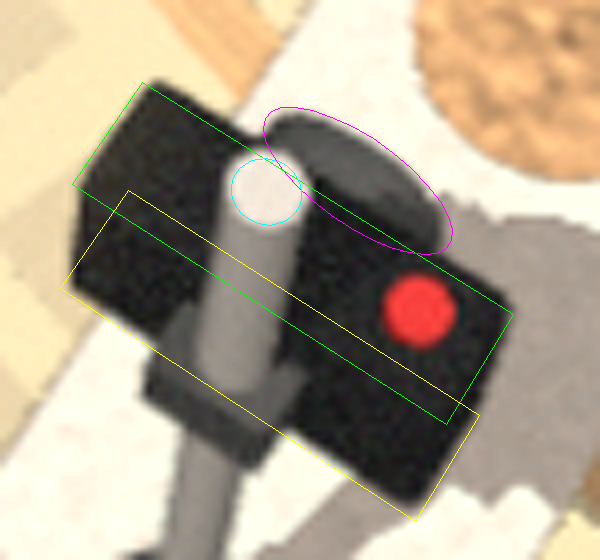

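The lens height is still uncertain, between about 0.164 and 0.173. I'll bring the holder to the focus region and use its known pose to calibrate the scene view there.

```bash
python3 -m creep '[0,0,-0.3,0,0.1,1,-0.6,-1,0.2,2.5,-1,-2.4,0.4,4,-1,-3.8,0.6,5.5,-1,-5.2,0.8,7,-1,-6.6,0.98,8.2,-1,-7.9,0.98,8.6,-1,-7.92,0.98,8.61,-1,-7.92,0.98,8.61,-1,-7.92,0.98,8.61,-1,-7.92,0.98,8.61,-1,-7.92]'; python3 go.py .5667 .1795 .158 105.3; python3 - <<'E'
from h import *
ims={n:imaging.read_camera(n) for n in C}
for n in C: cv2.imwrite(f'pics/{n}_f.png',ims[n][:,:,::-1])
o=np.zeros((480,800,3),np.uint8)
o[:480,:480]=cv2.resize(ims['scene'][270:390,300:420],(480,480),interpolation=cv2.INTER_CUBIC); o[:320,480:]=cv2.resize(ims['top'][140:240,125:225],(320,320),interpolation=cv2.INTER_CUBIC)
cv2.imwrite(f'pics/c_f.png',np.clip(o[:,:,::-1]*1.7,0,255).astype(np.uint8))
for n in C:
    for k in('pink_soap','holder'):
        for i,r in enumerate(imaging.silhouettes(n,k)[:4]): print(n,k,i,round(r['p'],2),np.round(r['uv']),r['mask'].sum())
s=ctrl.get_state(); np.savez('pose_f.npz',p=s['eef_pos'],q=s['tcp_rot']); print(s['eef_pos'])
E
```

```text
time: 16.77
eef_pos: [0.5662, 0.178, 0.1572]
tcp_rot: [-0.132, 0.991, -0.0, -0.0]
contact_force: [-0.2, 0.1, -2.8]
opening: 0.689
t 16.77 pos [0.5662 0.178  0.1572] jaw deg 105.16 j6 -1.701 open 0.689 F [-0.2  0.1 -2.8] tilt [-7.e-04 -5.e-04 -1.e+00]
rows dx,dy,dz,turn: [-0.033  0.051 -0.031] (np.float64(-0.027), 'or', np.float64(35.973))
scene pink_soap 0 0.94 [197. 175.] 700
scene pink_soap 1 0.73 [391. 281.] 529
scene pink_soap 2 0.48 [277. 225.] 244
scene pink_soap 3 0.41 [384. 294.] 871
scene holder 0 0.76 [386. 296.] 1068
top pink_soap 0 0.58 [376. 197.] 439
top holder 0 0.71 [266. 155.] 757
top holder 1 0.55 [186. 222.] 149
[0.56651567 0.17885539 0.15749298]
```

View pics/c_f.png

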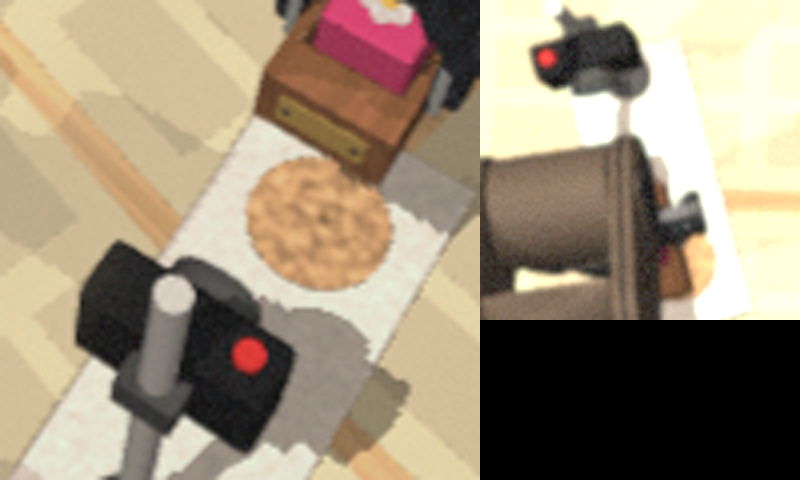

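```bash
cat > ovf.py <<'E'
from fit import *
import sys
dx,dy,off=map(float,sys.argv[1:4]); img=sys.argv[4]; posef=sys.argv[5]; tag=sys.argv[6]
d=np.load(posef); p=d['p']; A=R.from_quat(d['q']).as_matrix(); th=np.arctan2(A[1,1],A[0,1])-np.pi/2
im=cv2.imread(img); x0,y0,f=350,255,8
o=np.clip(cv2.resize(im[y0:y0+70,x0:x0+75],None,fx=f,fy=f,interpolation=cv2.INTER_CUBIC)*1.7,0,255).astype(np.uint8)
def dr(P,col):
    P=np.array(P)@np.eye(3); Q=place(P,p[0],p[1],th,p[2]-off)
    cv2.polylines(o,[np.round((proj('scene',Q)+[dx,dy]+.5-[x0,y0])*f).astype(np.int32)],True,col,1)
sq=lambda l,w,z:[[l/2,w/2,z],[-l/2,w/2,z],[-l/2,-w/2,z],[l/2,-w/2,z]]
dr(sq(.09,.06,0),(255,0,0)); dr(sq(.09,.06,.036),(255,0,0)); dr([[.045,y,z] for y,z in((-.02,.009),(.02,.009),(.02,.027),(-.02,.027))],(0,255,0))
dr(sq(.036,.036,.06),(255,255,0)); dr(sq(.042,.042,.057),(255,255,0));dr(sq(.042,.042,.036),(255,255,0))
cv2.imwrite(f'pics/ovf_{tag}.png',o)
E
python3 ovf.py 0 0 .0085 pics/scene_f.png pose_f.npz 1
```

```text
(no output)
```

View pics/ovf_1.png

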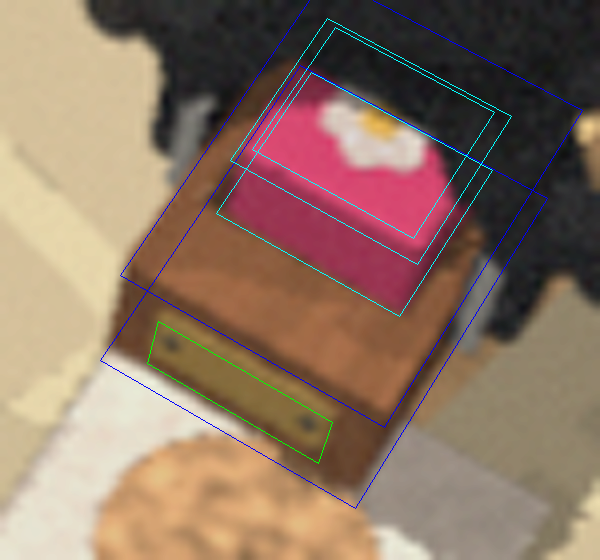

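```bash
cat > lsd.py <<'E'
from fit import *
import sys
img,posef=sys.argv[1:3]
d=np.load(posef); p=d['p']; A=R.from_quat(d['q']).as_matrix(); th=np.arctan2(A[1,1],A[0,1])-np.pi/2; off=.0085
print('tool yaw',np.degrees(th).round(2))
im=cv2.imread(img); g=cv2.cvtColor(im,cv2.COLOR_BGR2GRAY)[255:330,345:425]
b=cv2.GaussianBlur(cv2.resize(g,None,fx=4,fy=4,interpolation=cv2.INTER_CUBIC),(0,0),2)
L=(cv2.createLineSegmentDetector().detect(b)[0][:,0]+.5)/4-.5+[345,255,345,255]
c=lambda x,y,z:np.array([x,y,z])
E={'bot front':(c(.045,.03,0),c(.045,-.03,0)),'top front':(c(.045,.03,.036),c(.045,-.03,.036)),'top left(-y)':(c(.045,-.03,.036),c(-.045,-.03,.036)),'top right(+y)':(c(.045,.03,.036),c(-.045,.03,.036)),
'bot +y':(c(.045,.03,0),c(-.045,.03,0)),'vert -y':(c(.045,-.03,0),c(.045,-.03,.036)),'vert +y':(c(.045,.03,0),c(.045,.03,.036)),
'soap front top':(c(.021,.018,.057),c(.021,-.018,.057)),'soap front bot':(c(.021,.021,.036),c(.021,-.021,.036)),'soap topedge':(c(.018,.018,.06),c(.018,-.018,.06)),'plate top':(c(.045,.02,.027),c(.045,-.02,.027)),'plate bot':(c(.045,.02,.009),c(.045,-.02,.009))}
for k,(a,e) in E.items():
    q=proj('scene',place(np.array([a,e]),p[0],p[1],th,p[2]-off)); u=(q[1]-q[0]); ang=np.degrees(np.arctan2(u[1],u[0])); ln=np.linalg.norm(u); u/=ln; nrm=np.array([-u[1],u[0]])
    for l in L:
        v=l[2:]-l[:2]; a2=np.degrees(np.arctan2(v[1],v[0])); da=(a2-ang+90)%180-90; mid=(l[:2]+l[2:])/2-q[0]
        if abs(da)<7 and np.linalg.norm(v)>7 and abs(mid@nrm)<4.5 and -3<mid@u<ln+3: print(k,'len',ln.round(1),'seg',np.linalg.norm(v).round(1),'dang',da.round(2),'normal off',(mid@nrm).round(2),'nrm',nrm.round(2))
E
python3 lsd.py pics/scene_f.png pose_f.npz
```

```text
tool yaw 15.23
bot front len 36.9 seg 24.7 dang -0.05 normal off 1.79 nrm [ 0.5  -0.86]
top left(-y) len 45.5 seg 8.2 dang 1.24 normal off -0.43 nrm [0.82 0.57]
top right(+y) len 46.6 seg 11.0 dang -0.33 normal off 1.66 nrm [0.85 0.53]
top right(+y) len 46.6 seg 12.1 dang 0.05 normal off 1.63 nrm [0.85 0.53]
bot +y len 45.6 seg 11.0 dang -0.19 normal off -0.59 nrm [0.85 0.53]
bot +y len 45.6 seg 12.1 dang 0.2 normal off -0.6 nrm [0.85 0.53]
vert -y len 10.9 seg 11.3 dang -0.5 normal off 0.21 nrm [0.97 0.23]
plate bot len 24.8 seg 24.7 dang 0.06 normal off -0.78 nrm [ 0.5  -0.86]
```

```bash
python3 - <<'E'
import cv2,numpy as np
im=cv2.imread('pics/scene_f.png')[285:322,358:404]
o=cv2.resize(im,None,fx=16,fy=16,interpolation=cv2.INTER_NEAREST); print(o.shape)
cv2.imwrite('pics/face.png',np.clip(o*1.8,0,255).astype(np.uint8))
E
```

```text
(592, 736, 3)
```

View pics/face.png

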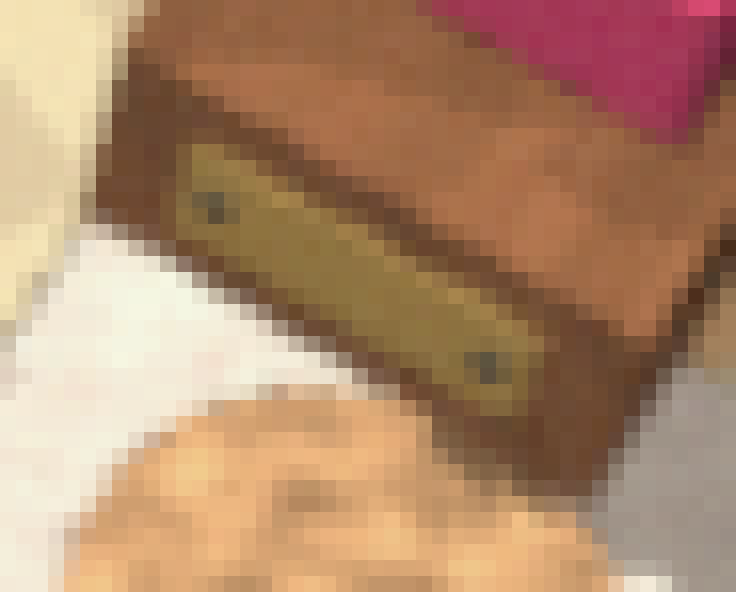

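```bash
python3 - <<'E'
import re
s=open('run5.py').read()
s=s.replace("for n,(y0","XL=.128\nfor n,(y0",1).replace("(.128,xf)","(XL,xf)")
s=s.replace("w[ign]=0","w[ign]=0\n    bs=cv2.resize(silq(n,W(np.vstack([np.c_[.178+.026*np.cos(a),.026*np.sin(a),0*a+z] for z in(0,.012)])),SH[n]),(560,420),interpolation=cv2.INTER_AREA)>5\n    if n=='top': w[bs]=0; w[:, 180:]=0")
s=s.replace("thr=55","thr=55 if n=='scene' else 75")
i=s.index("for cams in(")
s=s[:i]+'''
for cams in(['scene'],['top'],['scene','top']):
  for xl,dv in((.128,-1.1),(.130,-1.1),(.130,-1.6),(.128,-1.6),(.130,-.6)):
    if cams==['top'] and dv!=-1.1: continue
    XL=xl; SH['scene'][1]=dv; SH['scene'][0]=.45
    def f(p):
        v=[.17+p[0],.145+p[1],.172+p[2],.02+p[3]]
        return sum((((cv2.GaussianBlur(model(n,v)-dat[n][0],(0,0),.7))**2)*dat[n][1]).sum()/100 for n in cams)
    s0=np.array([-.004,-.001,-.002,0]); S=np.vstack([s0]+[s0+d for d in np.eye(4)*.006])
    r=minimize(f,s0,method='Nelder-Mead',options=dict(initial_simplex=S,xatol=1e-4,fatol=1e-5,maxiter=300))
    print(cams,xl,dv,(r.x+[.17,.145,.172,.02]).round(4),round(r.fun,3))
'''
open('run6.py','w').write(s)
E
python3 run6.py; python3 -c "
import cv2,numpy as np
a=cv2.imread('pics/top_raw.png')[135:180,132:185]
b=cv2.imread('pics/dat_top.png')
o=cv2.resize(a,None,fx=8,fy=8,interpolation=cv2.INTER_CUBIC);o=np.clip(o*2.,0,255).astype(np.uint8)
c=np.zeros((max(o.shape[0],b.shape[0]),o.shape[1]+b.shape[1],3),np.uint8);c[:o.shape[0],:o.shape[1]]=o;c[:b.shape[0],o.shape[1]:]=b;cv2.imwrite('pics/topcam.png',c);print(c.shape)"
```

```text
['scene'] 0.128 -1.1 [0.1637 0.1419 0.1682 0.0188] 0.135
['scene'] 0.13 -1.1 [0.166  0.1434 0.1687 0.0202] 0.137
['scene'] 0.13 -1.6 [0.1636 0.1429 0.1689 0.0205] 0.123
['scene'] 0.128 -1.6 [0.1618 0.142  0.1679 0.0191] 0.118
['scene'] 0.13 -0.6 [0.1686 0.1437 0.1693 0.0195] 0.151
['top'] 0.128 -1.1 [0.1736 0.147  0.1685 0.0138] 0.142
['top'] 0.13 -1.1 [0.1732 0.1472 0.1685 0.0153] 0.109
['scene', 'top'] 0.128 -1.1 [0.1679 0.1443 0.1697 0.0163] 0.443
['scene', 'top'] 0.13 -1.1 [0.1693 0.1449 0.1699 0.0181] 0.362
['scene', 'top'] 0.13 -1.6 [0.1674 0.1446 0.1698 0.018 ] 0.367
['scene', 'top'] 0.128 -1.6 [0.1666 0.1442 0.1699 0.0163] 0.46
['scene', 'top'] 0.13 -0.6 [0.1698 0.1442 0.1694 0.0187] 0.356
(360, 753, 3)
```

View pics/topcam.png

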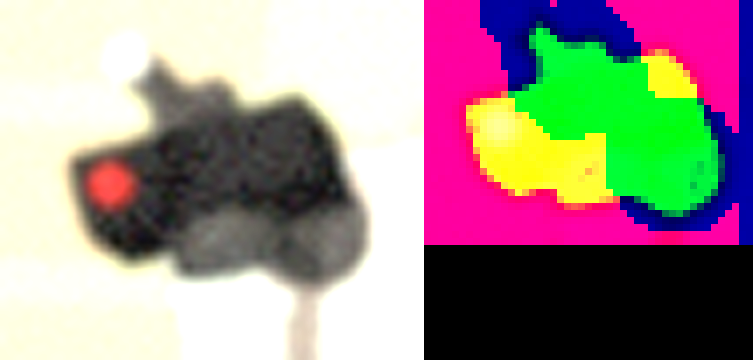

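```bash
cat > shad.py <<'E'
from fit import *
import sys
tx,ty=float(sys.argv[1]),float(sys.argv[2]); hs=[float(a) for a in sys.argv[4:]]
def shadow(P,z): P=np.array(P); k=(P[:,2]-z)[:,None]; return np.c_[P[:,:2]+k*[tx,ty],0*k+z]
def panel(img,n,x0,y0,w,hh,f,polys,sh):
    o=np.clip(cv2.resize(cv2.imread(img)[y0:y0+hh,x0:x0+w],None,fx=f,fy=f,interpolation=cv2.INTER_CUBIC)*1.7,0,255).astype(np.uint8)
    for P,z,c in polys:
        q=(proj(n,shadow(P,z))+sh+.5-[x0,y0])*f; q=cv2.convexHull(q.astype(np.float32)); cv2.polylines(o,[np.round(q).astype(np.int32)],True,c,1)
    return o
H=box(.09,.06,0,.036)
pe=[.5004,-.0267,.1329-.0085]; pf=[.5663,.1785,.1574-.0085]
e=panel('pics/scene_e.png','scene',300,185,80,75,5,[(place(H,pe[0],pe[1],np.radians(-24.3),pe[2]),0,(0,0,255))],[.4,-1.1])
ff=panel('pics/scene_f.png','scene',350,255,80,75,5,[(place(H,pf[0],pf[1],np.radians(15.2),pf[2]),.003,(0,0,255))],[.4,-1.])
D=(.5667,.1795); W=lambda P:place(np.array(P),*D,np.radians(15.3))
pol=[]
for h,c in zip(hs,[(0,0,255),(0,160,0),(255,0,0)]):
    a=np.linspace(0,6.28,30)
    pol+=[(W([[x,y,z] for x in(.1434,.1687) for y in(-.04,.04) for z in(h-.025,h+.025)]),.006,c)]
    pol+=[(W(np.vstack([np.c_[0*a+x,.0195*np.cos(a),h+.0195*np.sin(a)] for x in(.13,.1434)])),.006,c)]
pol+=[(W([[.178+.0065*np.cos(t),.0065*np.sin(t),z] for t in np.linspace(0,6,15) for z in(.006,.256)]),.006,(255,0,255))]
r=panel('pics/scene_raw.png','scene',320,310,80,75,5,pol,[.36,-.6])
t=panel('pics/top_raw.png','top',145,165,60,75,5,pol,[-.21,-.7])
o=np.zeros((750,800,3),np.uint8); o[:375,:400]=e; o[:375,400:]=ff; o[375:,:400]=r; o[375:,400:700]=t
cv2.imwrite(f'pics/sh_{sys.argv[3]}.png',cv2.resize(o,(640,600),interpolation=cv2.INTER_AREA))
E
python3 shad.py -.5 -.3 1 .167
```

```text
(no output)
```

View pics/sh_1.png

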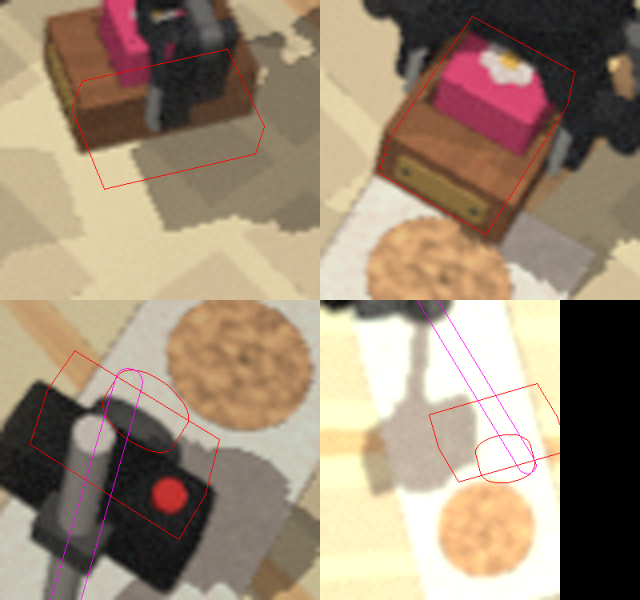

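```bash
python3 shad.py -.45 .05 2 .167
```

```text
(no output)
```

View pics/sh_2.png

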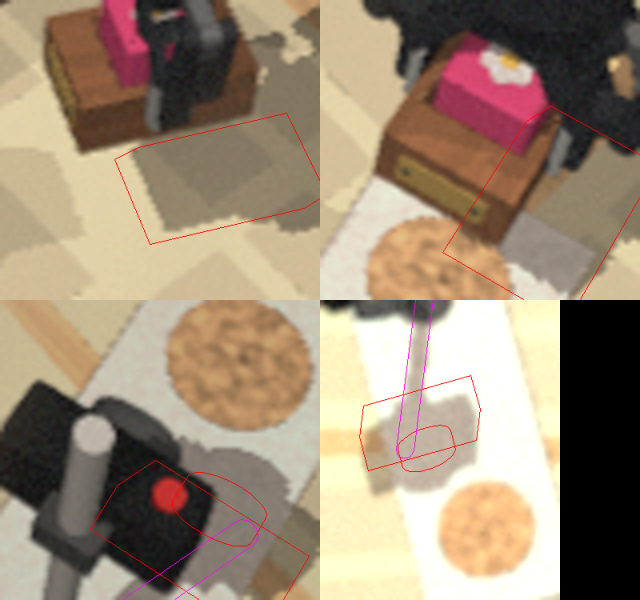

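```bash
python3 shad.py -.55 .035 3 .160 .167 .174
```

```text
(no output)
```

View pics/sh_3.png

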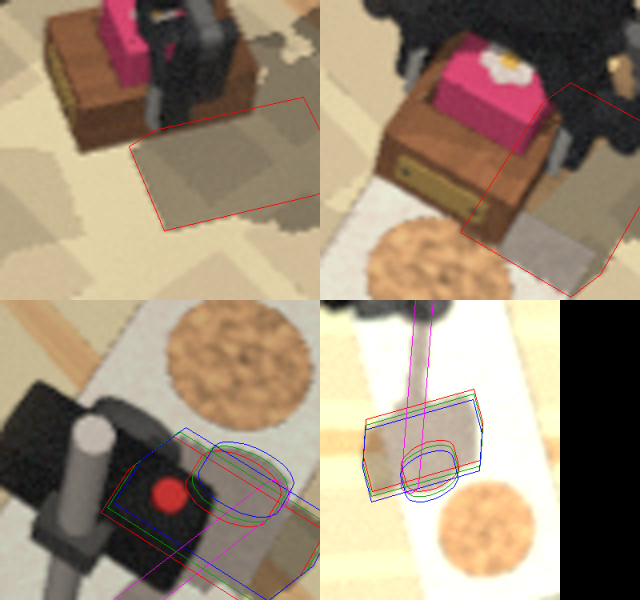

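```bash
python3 - <<'E'
import sys; sys.argv=['x','-.55','.035','z','.160','.167','.174']
exec(open('shad.py').read())
e=panel('pics/scene_e.png','scene',325,205,50,45,8,[(place(H,pe[0],pe[1],np.radians(-24.3),pe[2]),0,(0,0,255))],[.5,-1.2])
ff=panel('pics/scene_f.png','scene',380,290,50,45,8,[(place(H,pf[0],pf[1],np.radians(15.2),pf[2]),.006,(0,0,255))],[.4,-.6])
r=panel('pics/scene_raw.png','scene',355,335,50,45,8,pol,[.36,-.6])
t=panel('pics/top_raw.png','top',150,180,50,45,8,pol,[-.21,-.7])
cv2.imwrite('pics/sh_z.png',cv2.resize(np.vstack([np.hstack([e,ff]),np.hstack([r,t])]),(660,594),interpolation=cv2.INTER_AREA))
E
```

```text
(no output)
```

View pics/sh_z.png

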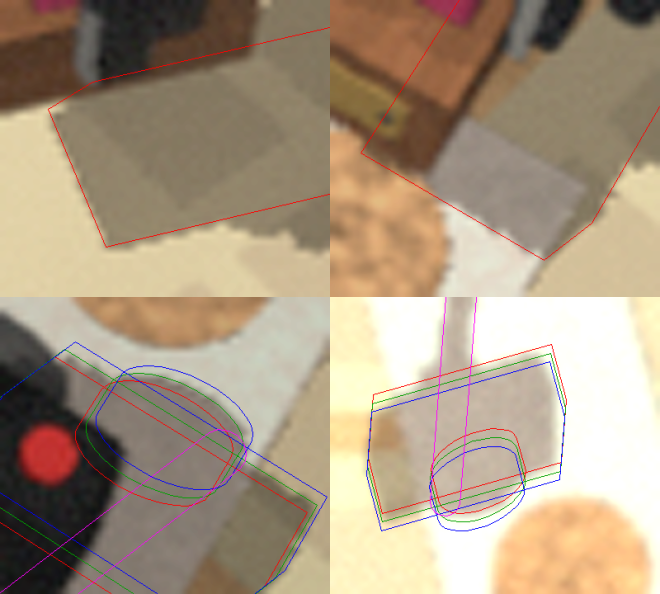

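The shadow comparison calibrates the light direction on the held holder, and the camera's own shadow matches a lens height of about 0.167 m. That agrees with the silhouette and triangulation average, so I'll use 0.167 m. I'll let the arm settle and then trim.

```bash
python3 -m creep '[0,0,0,0,0,0,0,0,0,0,0,0,0,0,0,0,0,0,0,0,0,0,0,0]'; python3 go.py .567 .1795 .1575 105.3
```

```text
time: 17.57
eef_pos: [0.5665, 0.1795, 0.1574]
tcp_rot: [-0.133, 0.991, 0.0, -0.0]
contact_force: [0.5, -0.3, -3.0]
opening: 0.691
t 17.57 pos [0.5665 0.1795 0.1574] jaw deg 105.29 j6 -1.701 open 0.691 F [ 0.5 -0.3 -3. ] tilt [-0.  0. -1.]
rows dx,dy,dz,turn: [-0.019 -0.005 -0.004] (np.float64(-0.002), 'or', np.float64(35.998))
```

```bash
python3 -m creep '[-0.02,0,0,0,-0.02,0,0,0,-0.02,0,0,0,-0.02,0,0,0,-0.02,0,0,0]'; python3 - <<'E'
from h import *
im=imaging.read_camera('scene'); cv2.imwrite('pics/final.png',np.clip(im[:,:,::-1].astype(int)*1.6,0,255).astype(np.uint8))
s=ctrl.get_state(); print(s['time'],np.round(s['eef_pos'],4),np.round(s['contact_force'],1),s['opening'],np.abs(s['dq']).max())
M=np.load('m.npz')
for k,i in(('green_soap',0),('yellow_soap',0),('mug',0),('mould',1)):
    a=np.argwhere(M[f'scene_{k}_{i}']).mean(0)[::-1]
    print(k,a.round(1),[ (r['uv'],round(r['p'],2)) for r in imaging.silhouettes('scene',k)[:2]], [np.argwhere(r['mask']).mean(0)[::-1].round(1) for r in imaging.silhouettes('scene',k)[:2]])
E
```

```text
time: 17.98
eef_pos: [0.567, 0.1795, 0.1574]
tcp_rot: [-0.133, 0.991, -0.0, -0.0]
contact_force: [0.9, 0.1, -2.5]
opening: 0.686
18.0333 [0.567  0.1795 0.1574] [ 0.6 -0.6 -3. ] 0.6896879369634615 0.0015251499073484689
green_soap [288.9 168.9] [([288.2, 171.5], 0.81)] [array([289.3, 168.8])]
yellow_soap [226.4 211.6] [([229.4, 207.8], 0.94)] [array([226.1, 211.4])]
mug [229.9 284.1] [([230.9, 282.9], 0.95), ([348.6, 358.5], 0.26)] [array([230.2, 283.8]), array([346.3, 356.4])]
mould [211.7 137.2] [([209.1, 140.8], 0.76), ([382.8, 293.7], 0.16)] [array([212. , 137.4]), array([385.6, 294.9])]
```

View pics/final.png

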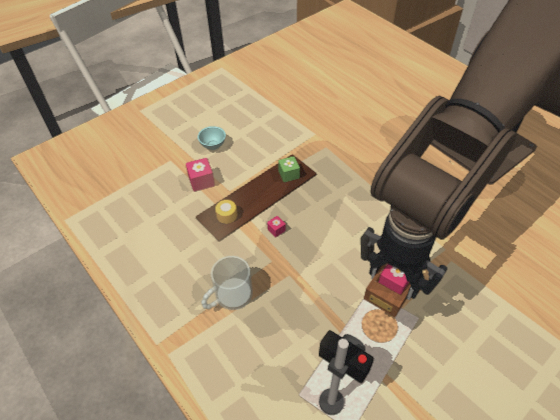

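The holder with the seated soap is held at about (386,292), with its plate facing the camera lens at about (347,355). Everything else is where it was, and the arm is still. I'll hand it in.

```bash
python3 -c "
from plant import ctrl
print(ctrl.sign_off())"
```

```text
the job is handed in; nothing more can be done
None
```

I set the middle-sized pink soap into the holder's recess. The job is handed in at about 18 s, with the arm holding the loaded holder level over the cork disc and its brass plate facing the camera.

**Soap:** it went into the recess without side force and touched the floor at the expected height. The picture showed it square and level in the holder.

**Last checks:**
- **Position and stillness:** the tool is at (0.567, 0.1795, 0.1574) m with no measurable tilt. The arm is still and the grip steady, with a force reading of about 3 N, roughly the load's weight.
- **Facing:** the tool's yaw is 15.3°, in line with the station's edges.
- **Other things:** the green soap, yellow soap, mug and mould show within about 0.5 pixel of where they were at the start. The camera looks unmoved by eye.

**Where the checks disagreed:**
- **Lens height:** single estimates ran from 0.162 to 0.173 m. I used 0.167 m, which fits their average and the camera's shadow, so the height could be off by a few millimetres.
- **Centring:** the two cameras differed by 4–6 mm on the table, so I used their average. That average matched the soap's position when I gripped it to within 1 mm. The scene camera hinted the holder may sit about 2 mm off-centre, away from the lens.

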